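# Hold a stained slide flush on a tilted contact reader

## Robot

A 6-joint arm with a two-finger parallel gripper is mounted at the origin on the work surface; the furniture and walls round the work are solid. World frame = base frame: x ahead of the robot, y to its left, z up, the work surface at z = 0. Lengths are in m, angles in rad, forces in N, time in s.
With the tool pointing down it reaches from about 0.4 to 0.825 m from the base axis. Payload 7 kg.
Tool frame: the origin (TCP) lies at the very end of the fingers, on their centre line; the grasp point (between the pads) lies 19 mm behind it; z points along the fingers, y is the line along which they close (so a half turn about z gives the same grasp; the last joint's range is limited). The gripper opens to 88 mm and grips with 3 to 60 N. Pads are 19 mm wide; open, the fingers measure 130 mm over their backs; the gripper's body (78 mm by 193 mm) begins 47 mm behind the grasp point.
Start: joints at [1.441, 0.359, 0.012, 0, -1.224, -0.288], TCP at [0.274, 0.617, 0.227] pointing down, gripper open.
Joint ranges: [-3.07, 3.07], [-1.43, 2.12], [-1.02, 1.25], [-3.03, 1.67], [-3.05, -0], [-3.03, 3.03]. Speed limits (rad/s): [2.39, 2.39, 3.01, 3.14, 3.14, 3.14].

## Interface

Orientations are given as a unit quaternion [x, y, z, w].
In Python, from workcell import ctrl, cams, order, nets gives the robot as it stands.
- The arm moves only by the shell command python3 -m inch 'ROWS'. ROWS is a JSON object of lists of equal length, an entry for each row: "jaw": the finger opening in cm, from 0 to 8.76; "delta_pos": the shift along the tool's x, y, z in cm, a list of three; "rotation": the turn, a rotation vector about the tool's x, y, z in units of 5 degrees (1.0 is 5 degrees), a list of three. A call has 1 to 10 rows; each row shifts and turns the commanded pose from where the row before left it, along the tool's axes as they then stand; what a row does not reach is not made up. A row lasts 1/10 s, in which the tool goes at most 50 mm and 8.59 degrees, less where a joint would pass 70% of its speed; a pose out of reach is approached as far as the arm can. A call is refused whole if a number of a shift passes 5 or a number of a turn 1, either way. A call with a gripper value outside its range is refused whole. The fingers move at their own pace and stop on an object; the grip force is fixed at half the most. Time passes only in rows, so rows that do not move let the fingers close. It gives the time, the measured TCP pose, the force, the opening and the grip force at its end, in the units of the state.
- ctrl.state(): the state, without advancing time (a new reading comes with each control period).
- cams.camera(name): name is "scene" or "side" or "wrist"; returns the picture (400x640x3 uint8, blue, green, red); there is no depth.
- cams.camera_params(name): a dict with "intrinsics" (3x3 intrinsics, pixels), "xyz" and "orientation" of the camera in the world. Camera axes: x right, y up, looking along -z (the intrinsics and any distortion apply to the point x, -y, -z); pixel columns grow to the right and rows downward; lengths in m; the calibration is good to about 2 mm. A picture is of the moment at which its call begins: read the wrist's pose just before it. camera_params takes no time and is no camera call; for the wrist camera it gives the pose at the moment of the call.
- order.job_done(): hands the job in; it is judged then, once.
Trained networks look in the newest picture that a camera, given by its name, has taken for a name from the list of things; names that differ only in an ending like _2 or _b are one class to them, and where a whole thing is asked for, a point or a joint stands for the part that bears it (a point fixed in the world has none). Each returns a list of dicts, best first, with "score" (0 to 1); they miss things now and then, are a little off and sometimes report something else, mostly with a low value. They report only what shows in the picture. A call takes as long as a camera call. They do not tell look-alikes from the thing itself.
- nets.search_frame(camera, label): "bbox" ([left, top, right, bottom] in pixels, round what is visible of it).
- nets.silhouettes(camera, label): "pixels" (400x640 bool, what is visible of it) and "bbox" ([left, top, right, bottom] in pixels, round what is visible of it).
- nets.spot_point(camera, label): "xy" ([column, row] in pixels: a listed point, or the origin of a listed thing).
The state is a dict: "time_s": time; "qpos": joint angles; "joint_velocities": joint speeds; "joint_torque": joint torques, N m; "tool_pos": TCP position; "tcp_rot": TCP orientation; "wrist_force": force on the tool from outside, world axes, zero at the start; "wrist_torque": the same for the moment, N m; "width": finger opening in m; "grasp_force": force on a finger pad.
Only numpy, scipy, OpenCV 4.12 (cv2) and the standard library are available. Lean on these libraries where they do the work, as an engineer would, in place of code of your own. Each camera call takes 0.05 s, during which the arm holds its last target. There are 200 camera calls.

## Task

Lift the metal light cover off the slide that waits on the white tile and nest it squarely down over the identical spare cover standing on the desk, so that it stays clean and out of the way, and let go of it. Then pick up the slide carrier by its blue fin, tilt it to match the reader's sloping face, set it flush between the two side guides with a long edge along the lower ledge, press the sprung reading plate gently in until it stops, and finish while still gripping the carrier and holding it pressed there for the reading. Do not shift the angle that the reader's head is set to, slam the plate, or disturb the other things on the desk, and keep the arm clear of the lamp that hangs low over the near desk.

Things in the scene. Friction and masses are not known exactly. Their poses are not given: they have to be found in the camera images.
- cover: Bell-shaped aluminium light cover, open side down, over the carrier on the tile. 66 tall; its top 19 mm are a solid cylinder 44 in diameter with dark grooves, the place to grip; then a shoulder and a skirt flaring from 53 to 76 in diameter at the rim, wall 2.5, hollow 44 deep. Origin: centre of the rim plane (underside), z up. 0.1 kg, loose. Lift straight up at least 50 to clear the carrier.
- spare_cover: A second cover of just the same shape and size, empty, standing open side down on the bare desk. Origin and axes as for the cover. When one is nested fully over the other, the upper's origin is 22 mm above the lower's, with about 2 mm of play all round.
- tile: White ceramic tile, 90 x 90 x 6, fixed to the desk; the covered slide carrier stands within 3 mm of its middle. Origin: centre of its underside, z up.
- carrier: Slide carrier: black plate 28 (x) x 40 (y) x 6 with the glass slide in its flat underside; on top in the middle a blue upright fin, 24 long (x), 10 thick (y), from 6 to 40 above the underside, gripped with the fingers closing along y. Origin: centre of the underside, z up along the fin. 0.04 kg, loose, on the tile under the cover. Half a turn about z makes no difference to the reader.
- reader: Fixed bench reader, turned to the seat across the desk, away from the robot: white box 112 (x) x 92 (y) x 26 with two upright cheeks to 72 high that carry a grey tilting head; clamp knobs reach 56 either side. Origin: centre of its underside; its front, with the display, looks to its -x.
- reader_face (a point): Centre of the top of the white sprung reading plate at rest, on the tilting head. z: outward normal (up and to the reader's front), y: level across the face, x: uphill. Aluminium guides stand 3.5 above the plate: side guides, inner faces 23 either side of the centre, and a ledge, inner face 17 downhill; uphill is open. The carrier lies centred, 3 play at sides and ledge, its y along this y.
- reader_head (a joint): Tilt of the reader's head from level towards its front, rad, hinged about the level line 16 below the face centre (58 above the desk); set between 0.2 and 0.4, clamped by stiff friction (about 4 N m).
- reading_plate (a joint): How far the white sprung plate (30 along x, 44 along y) is pushed in along the face normal, m: 0 at rest, stop at 0.005. The spring starts at 1.5 N and reaches 7.5 N at the stop.
- specimen_jar_1: Jar with orange cap, 61 in diameter x 62, a bystander. Origin: centre of its underside.
- lab_timer: White timer with coloured keys, 60 x 64 x 18, a bystander (origin: centre of underside). Over it hangs the fixed lamp: oval shade at x 0.17 to 0.38, y -0.04 to 0.38, underside 590 and top 650 above the desk; post at (0.28, -0.3) to 520 high; twin arm at x 0.28 from the post (510 to 560 high) to y 0.1 (up to 700 high). A long arm goes stretched out below it with its wrist leaning away.
- tape_roll: Roll of tape lying flat, 103 in diameter x 25, a bystander. Origin: centre of its underside. On its near left stands the big fixed microtome (x up to 0.5, y from 0.2; tray edge about 140 high, carriage about 260).
- dropper_a: Amber dropper bottle, 33 in diameter x 102, a bystander. Origin: centre of its underside.
Mind the look-alikes: they are no part of the job. What is shaped like the spare_cover but purple or turquoise is not meant.

How it is judged:
On the way:
1. the cover is nested over the spare cover and let go (horizontal distance between cover and spare_cover below 0.004 m and z of cover in the frame of spare_cover between 0.019 and 0.025 m and angle between each of cover, spare_cover's own z axis and vertical below 0.06 rad and height (world z) of spare_cover below 0.004 m and contact force between the fingers and cover below 0.05 N and linear speed of cover below 0.02 m/s), for 0.2 s.
At the end, for the whole second after the job is handed in: Cover fully down on the spare (19-25 mm), within 4 mm, level within 3.4 deg, released. Carrier gripped (over 2 N), still, flush within 2.9 deg, square within 5 deg, within 6 mm along and 5 mm across of the face centre, plate in by over 3.5 mm at 2 to 25 N (all of step 1 and x of carrier in the frame of reader_face between -0.006 and 0.006 m and y of carrier in the frame of reader_face between -0.005 and 0.005 m and angle between the z axis of carrier and the z axis of reader_face, either way round below 0.05 rad and angle between the y axis of carrier and the y axis of reader_face, either way round below 0.09 rad and value of joint reading_plate above 0.0035 m and contact force between carrier and reading_plate between 2 and 25 N and contact force between the fingers and carrier above 2 N and linear speed of carrier below 0.01 m/s); the arm keeps its last pose, push and grip.
It fails at once if the set angle of the reader's head is shifted (face centre moved more than 6 mm) (distance of reader_face from where it was at the start of the episode above 0.006 m).
It fails at once if the plate is slammed (more than 45 N) (contact force between carrier and reading_plate above 45 N).
It fails at once if another thing on the desk is pushed more than 20 mm (distance of any of specimen_jar_1, lab_timer, tape_roll, dropper_a from where it was at the start of the episode above 0.02 m).
It also fails if it takes over 56 s, if anything falls off the work surface, if the arm or the gripper's body presses on something with over 40 N, if the wrist force passes 120 N, or if a joint passes its speed limit or range.

## Working session

There is one attempt and no reset: what is moved stays moved. The work goes in short steps, Python scripts to look and compute and a shell command to move; the robot and the scene stay as the last step left them, time stands still between calls to the robot, and variables do not carry over. Pictures are saved under pics/ and viewed, at most 10 in all, crops included, and the job is handed in when it is done.

```bash
mkdir -p pics; ls; python3 - <<'E'
from workcell import ctrl,cams,nets
import cv2,numpy as np
s=ctrl.state();print({k:np.round(v,3).tolist() for k,v in s.items()})
for c in ["scene","side"]:
    im=cams.camera(c);cv2.imwrite(f"pics/{c}0.png",im)
    p=cams.camera_params(c);print(c,{k:np.round(v,4).tolist() for k,v in p.items()})
    for n in ["cover","spare_cover","tile","reader","reader_face"]:
        print(n,[(np.round(d["xy"],1).tolist(),round(d["score"],2)) for d in nets.spot_point(c,n)])
E
```

```text
pics
{'time_s': 0.0, 'qpos': [1.441, 0.359, 0.011, -0.0, -1.224, -0.288], 'joint_velocities': [0.003, 0.0, 0.0, 0.002, 0.001, 0.0], 'joint_torque': [-0.001, -58.272, 29.306, 6.997, 0.007, -0.0], 'tool_pos': [0.274, 0.616, 0.226], 'tcp_rot': [0.978, -0.207, -0.0, 0.001], 'wrist_force': [-0.276, -0.115, -0.075], 'wrist_torque': [-0.078, -0.011, -0.057], 'grasp_force': 0.0, 'width': 0.087}
scene {'intrinsics': [[507.5415, 0.0, 327.1176], [0.0, 507.5415, 199.133], [0.0, 0.0, 1.0]], 'xyz': [1.609, -0.013, 1.0719], 'orientation': [0.2586, 0.2971, 0.6893, 0.6081]}
cover [([238.9, 207.9], 0.63), ([242.5, 209.2], 0.55), ([435.1, 225.5], 0.16)]
spare_cover [([343.5, 169.8], 0.84), ([186.6, 223.6], 0.69), ([334.1, 244.4], 0.67), ([375.7, 195.8], 0.53)]
tile [([241.4, 209.4], 0.58)]
reader [([284.1, 235.4], 0.56)]
reader_face [([283.3, 220.7], 0.69)]
side {'intrinsics': [[403.3877, 0.0, 321.3598], [0.0, 403.3877, 200.7416], [0.0, 0.0, 1.0]], 'xyz': [0.8337, 0.4907, 0.9835], 'orientation': [0.057, 0.3209, 0.9256, 0.1922]}
cover [([295.5, 156.8], 0.7)]
spare_cover [([262.2, 139.1], 0.96), ([298.7, 243.0], 0.78), ([390.9, 205.0], 0.71)]
tile [([294.3, 161.2], 0.47)]
reader [([279.8, 204.2], 0.56)]
reader_face [([278.1, 188.0], 0.69)]
```

View pics/scene0.png

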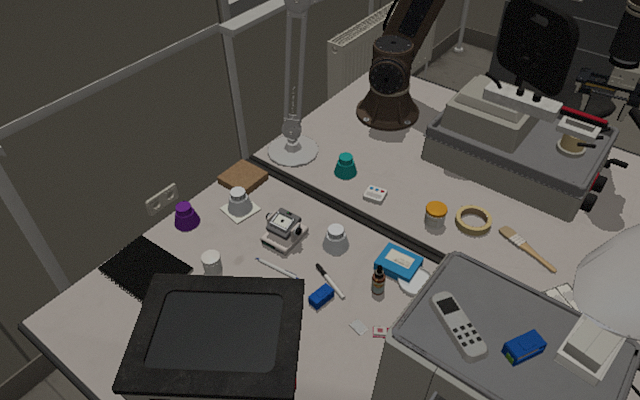

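View pics/side0.png

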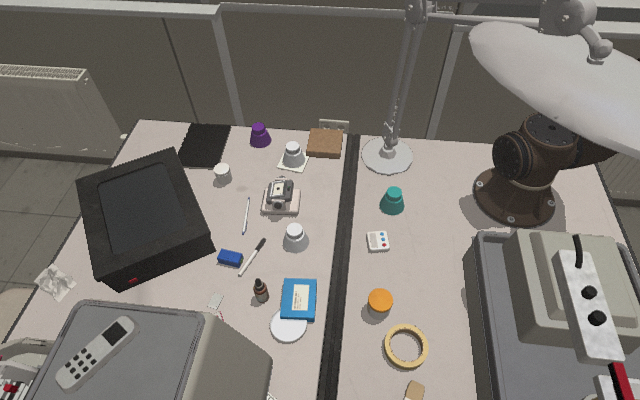

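Both views show the metal cover on the white tile (scene 238,200; side 293,155). The metal spare is at scene 335,238 and side 294,237, and the reader at scene 284,228 and side 281,195. The purple, turquoise and small white items are look-alikes. Next I triangulate.

```bash
cat > h.py <<'E'
from workcell import ctrl,cams,nets,order
import cv2,numpy as np
from scipy.spatial.transform import Rotation as R
from scipy.optimize import least_squares
def cam(c):
    p=cams.camera_params(c);return np.array(p["intrinsics"]),np.array(p["xyz"]),R.from_quat(p["orientation"]).as_matrix()
def proj(C,X):
    K,t,M=C;q=(np.atleast_2d(X)-t)@M;q=q*[1,-1,-1];u=q@K.T;return u[:,:2]/u[:,2:]
def ray(C,uv):
    K,t,M=C;d=np.linalg.solve(K,[uv[0],uv[1],1])*[1,-1,-1];return t,M@d
def plane(C,uv,z):
    t,d=ray(C,uv);return t+d*(z-t[2])/d[2]
def tri(obs):
    A=0;b=0
    for C,uv in obs:
        t,d=ray(C,uv);d=d/np.linalg.norm(d);P=np.eye(3)-np.outer(d,d);A=A+P;b=b+P@t
    return np.linalg.solve(A,b)
# bell profile
prof=[(0,.038),(.047,.0265),(.047,.022),(.066,.022)]
def coverpts(x,y,z0=0):
    a=np.linspace(0,2*np.pi,48);return np.array([[x+r*np.cos(t),y+r*np.sin(t),z0+z] for z,r in prof for t in a])
def st():
    s=ctrl.state();return np.array(s["tool_pos"]),R.from_quat(s["tcp_rot"]),s
E
python3 - <<'E'
from h import *
S=cam("scene");D=cam("side")
for n,a,b in [("cover",(240,208),(295,157)),("spare",(334,244.4),(298.7,243)),("face",(283.3,220.7),(278.1,188)),("reader",(284,235.4),(279.8,204.2)),("tile",(241.4,209.4),(294.3,161.2))]:
    print(n,tri([(S,a),(D,b)]).round(4))
W=cam("wrist");p,r,s=st()
print("wristcam in tcp",(r.inv().apply(W[1]-p)).round(4),(r.as_matrix().T@W[2]).round(3).tolist(),W[0].round(1).tolist())
print(proj(S,[[.28,.17,.62],[.28,.38,.62],[.38,.17,.62]]),proj(D,[[.28,.17,.62]]))
for n in ["specimen_jar_1","lab_timer","tape_roll","dropper_a"]:
    for c in("scene","side"):
        cams.camera(c)
        for d in nets.spot_point(c,n)[:2]: print(n,c,np.round(d["xy"]),round(d["score"],2),plane(cam(c),d["xy"],0).round(3))
for c in("scene","side"):
    im=cams.camera(c);C=cam(c)
    for lab in("cover","spare_cover","reader"):
        for i,d in enumerate(nets.silhouettes(c,lab)[:4]): print(c,lab,np.round(d["bbox"]),round(d["score"],2),d["pixels"].sum())
im=cams.camera("side");cr=cv2.resize(im[140:260,220:340],(600,600),interpolation=cv2.INTER_CUBIC);cv2.imwrite("pics/c1.png",cr)
E
```

```text
cover [ 0.5617 -0.4196  0.0055]
spare [ 0.6643 -0.1182 -0.0125]
face [ 0.6692 -0.26    0.0765]
reader [ 0.6702 -0.2585  0.0109]
tile [ 0.5664 -0.4126  0.    ]
wristcam in tcp [ 0.0789 -0.0011 -0.1586] [[-0.0, 0.957, 0.289], [1.0, 0.0, 0.0], [0.0, 0.289, -0.957]] [[333.8, 0.0, 314.7], [0.0, 333.8, 200.9], [0.0, 0.0, 1.0]]
[[470.26239623 -31.61125774]
 [558.66318217 -28.08208803]
 [473.53263921 -16.1501992 ]] [[584.98009838  76.45452292]]
specimen_jar_1 scene [435. 223.] 0.77 [0.556 0.164 0.   ]
specimen_jar_1 side [378. 307.] 0.8 [0.55  0.152 0.   ]
lab_timer scene [284. 222.] 0.63 [ 0.604 -0.274  0.   ]
lab_timer scene [376. 194.] 0.57 [ 0.452 -0.013  0.   ]
lab_timer side [379. 242.] 0.84 [ 0.456 -0.021  0.   ]
tape_roll scene [473. 222.] 0.85 [0.537 0.273 0.   ]
tape_roll side [405. 346.] 0.61 [0.539 0.266 0.   ]
tape_roll side [378. 242.] 0.29 [ 0.457 -0.022  0.   ]
dropper_a scene [375. 288.] 0.91 [0.81  0.005 0.   ]
dropper_a scene [239. 212.] 0.29 [ 0.583 -0.414  0.   ]
dropper_a side [262. 299.] 0.81 [0.818 0.012 0.   ]
scene cover [230. 191. 250. 215.] 0.67 569
scene spare_cover [334. 153. 356. 179.] 0.91 474
scene spare_cover [325. 225. 349. 258.] 0.85 630
scene spare_cover [173. 201. 203. 231.] 0.71 605
scene reader [262. 209. 311. 258.] 0.75 1423
side cover [283. 141. 305. 167.] 0.66 433
side spare_cover [252. 121. 272. 145.] 0.89 411
side spare_cover [285. 223. 310. 255.] 0.83 603
side spare_cover [381. 187. 407. 217.] 0.74 516
side reader [260. 173. 301. 216.] 0.8 1248
```

View pics/c1.png

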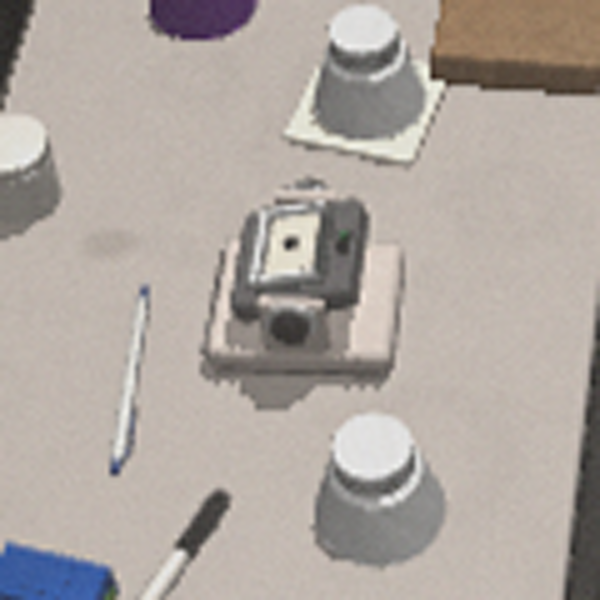

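The crop shows the reader head facing away from the robot. The cover is on the tile at crop 370,80 and the spare at 380,490. To clear the lamp I'll stretch out low, so I raise the arm, turn it, and collect kinematic data.

```bash
cat >> h.py <<'E'
import json,os
def log():
    s=ctrl.state();L=json.load(open("log.json")) if os.path.exists("log.json") else []
    L.append([list(map(float,s[k])) for k in("qpos","tool_pos","tcp_rot")]);json.dump(L,open("log.json","w"))
    print(round(s["time_s"],2),"q",np.round(s["qpos"],3).tolist(),"p",np.round(s["tool_pos"],4).tolist());print(R.from_quat(s["tcp_rot"]).as_matrix().round(3).tolist(),np.round(s["wrist_force"],1),round(s["width"],4),round(s["grasp_force"],1))
E
L='python3 -c "from h import *;log()"'
eval $L
python3 -m inch '{"jaw":[8.76,8.76,8.76,8.76,8.76,8.76,8.76,8.76,8.76,8.76],"delta_pos":[[0,0,-1.5],[0,0,-1.5],[0,0,-1.5],[0,0,-1.5],[0,0,-1.5],[0,0,-1.5],[0,0,-1.5],[0,0,-1.5],[0,0,-1.5],[0,0,-1.5]],"rotation":[[0,0,-1],[0,0,-1],[0,0,-1],[0,0,-1],[0,0,-1],[0,0,-1],[0,0,-1],[0,0,-1],[0,0,-1],[0,0,-1]]}'
eval $L
python3 -m inch '{"jaw":[8.76,8.76,8.76,8.76,8.76,8.76,8.76,8.76],"delta_pos":[[0,0,0],[0,0,0],[0,0,0],[0,0,0],[0,0,0],[0,0,0],[0,0,0],[0,0,0]],"rotation":[[0,0,-1],[0,0,-1],[0,0,-1],[0,0,-1],[0,0,-1],[0,0,-1],[0,0,-1],[0,0,-1]]}'
eval $L
python3 -m inch '{"jaw":[8.76,8.76,8.76,8.76,8.76,8.76],"delta_pos":[[0,0,0],[0,0,0],[0,0,0],[0,0,0],[0,0,0],[0,0,0]],"rotation":[[0,1,0],[0,1,0],[0,1,0],[0,1,0],[0,1,0],[0,0,0]]}'
eval $L
```

```text
1.85 q [1.441, 0.359, 0.012, -0.0, -1.224, -0.288] p [0.2739, 0.6169, 0.2266]
[[0.914, -0.406, -0.0], [-0.406, -0.914, -0.0], [-0.0, 0.0, -1.0]] [-0.4 -0.3 -0.4] 0.0877 0.0
time_s: 2.85
tool_pos: [0.2739, 0.6168, 0.3772]
tcp_rot: [0.974, 0.227, -0.0, -0.0]
wrist_force: [0.1, 0.1, 0.1]
width: 0.0878
grasp_force: 0.0
2.85 q [1.441, 0.31, 0.275, -0.0, -1.535, 0.588] p [0.2739, 0.6168, 0.3772]
[[0.897, 0.443, -0.0], [0.443, -0.897, 0.0], [-0.0, -0.0, -1.0]] [0.1 0.1 0.1] 0.0878 0.0
time_s: 3.65
tool_pos: [0.2739, 0.6169, 0.3765]
tcp_rot: [0.837, 0.547, -0.0, 0.0]
wrist_force: [-0.1, -0.4, 0.3]
width: 0.0877
grasp_force: 0.0
3.65 q [1.441, 0.311, 0.274, -0.0, -1.534, 1.286] p [0.2739, 0.6169, 0.3765]
[[0.402, 0.915, -0.0], [0.915, -0.402, -0.0], [-0.0, 0.0, -1.0]] [-0.1 -0.4  0.3] 0.0877 0.0
time_s: 4.25
tool_pos: [0.2732, 0.6137, 0.3753]
tcp_rot: [0.818, 0.532, 0.182, -0.118]
wrist_force: [0.9, -1.0, 0.5]
width: 0.0876
grasp_force: 0.0
4.25 q [1.528, 0.03, -0.228, 0.197, -0.912, 1.107] p [0.2732, 0.6137, 0.3753]
[[0.367, 0.914, 0.171], [0.828, -0.405, 0.387], [0.423, 0.0, -0.906]] [ 0.9 -1.   0.5] 0.0876 0.0
```

```bash
L='python3 -c "from h import *;log()"'
python3 -m inch '{"jaw":[8.76,8.76,8.76,8.76,8.76,8.76,8.76,8.76,8.76,8.76],"delta_pos":[[0,0,0],[0,0,0],[0,0,0],[0,0,0],[0,0,0],[0,0,0],[0,0,0],[0,0,0],[0,0,0],[0,0,0]],"rotation":[[0,-1,0],[0,-1,0],[0,-1,0],[0,-1,0],[0,-1,0],[0,-1,0],[0,-1,0],[0,-1,0],[0,-1,0],[0,0,0]]}'
eval $L
cat > kin.py <<'E'
from h import *
Rz=lambda a:R.from_euler('z',a).as_matrix(); Ry=lambda a:R.from_euler('y',a).as_matrix(); Rx=lambda a:R.from_euler('x',a).as_matrix()
# base frame plane x=radial; pitch down = +Ry
def fk(q,k,full=False):
    a1,h,L1,ex,ez,L2,d,w,d2=k
    M=Rz(q[0]);P=[M@[a1,0,h]];M=M@Ry(q[1]);P.append(P[-1]+M@[0,0,L1])
    M=M@Ry(-q[2]);P.append(P[-1]+M@[ex,0,ez]);
    M=M@Rx(SG4*q[3]);P.append(P[-1]+M@[L2,d,0]);M=M@Ry(-q[4]);P.append(P[-1]+M@[w,d2,0])
    M=M@Rx(SG6*q[5])
    return (P,M) if full else (P[-1],M)
SG4,SG6=1,1
E
python3 - <<'E'
import kin;from kin import *
L=json.load(open("log.json"))
for a in(1,-1):
  for b in(1,-1):
    kin.SG4,kin.SG6=a,b
    T=[fk(q,np.ones(9)*.1)[1].T@R.from_quat(r).as_matrix() for q,p,r in L]
    print(a,b,max(abs(t-T[0]).max() for t in T)); 
    if max(abs(t-T[0]).max() for t in T)<.02:
        print(T[0].round(3).tolist())
        f=lambda k:np.r_[np.ravel([fk(q,k)[0]-p for q,p,r in L]),1e-3*(k-[0,.3,.4,0,0,.4,-.1,.3,-.1])]
        s=least_squares(f,[0,.3,.4,0,0,.4,-.1,.3,-.1]);print(s.x.round(4),abs(s.fun[:-9]).max())
        for q,p,r in L: print(np.round(fk(q,s.x,True)[0],3)[:-1].tolist())
E
```

```text
time_s: 5.25
tool_pos: [0.2742, 0.6184, 0.3716]
tcp_rot: [0.825, 0.536, -0.15, 0.097]
wrist_force: [0.2, -0.5, -2.5]
width: 0.0878
grasp_force: 0.0
5.25 q [1.392, 0.567, 0.646, -0.091, -1.999, 1.309] p [0.2742, 0.6184, 0.3716]
[[0.38, 0.914, -0.143], [0.856, -0.406, -0.322], [-0.352, 0.0, -0.936]] [ 0.2 -0.5 -2.5] 0.0878 0.0
1 1 1.740726258731908
1 -1 0.2878697302958403
-1 1 1.704541405346566
-1 -1 5.551115123125783e-16
[[0.0, 0.0, 1.0], [-1.0, -0.0, 0.0], [0.0, -1.0, 0.0]]
[ 0.      0.1988  0.6016  0.0318 -0.      0.4318 -0.0959  0.378  -0.0959] 8.561843727328267e-07
[[0.0, 0.0, 0.199], [0.027, 0.209, 0.762], [0.031, 0.239, 0.751], [0.179, 0.629, 0.605]]
[[0.0, 0.0, 0.199], [0.024, 0.182, 0.772], [0.028, 0.214, 0.771], [0.179, 0.629, 0.755]]
[[0.0, 0.0, 0.199], [0.024, 0.182, 0.772], [0.028, 0.214, 0.77], [0.179, 0.629, 0.755]]
[[0.0, 0.0, 0.199], [0.001, 0.018, 0.8], [0.002, 0.049, 0.792], [0.114, 0.467, 0.7]]
[[0.0, 0.0, 0.199], [0.058, 0.318, 0.706], [0.063, 0.349, 0.709], [0.234, 0.756, 0.734]]
```

Kinematics fit to within 1 µm. Next I search leans that clear the lamp at each target.

```bash
cat >> kin.py <<'E'
SG4,SG6=-1,-1
K=np.array([0,.1988,.6016,.0318,0,.4318,-.0959,.378,-.0959])
T0=np.array([[0,0,1],[-1,0,0],[0,-1,0.]])
def ik(p,M,q0):
    f=lambda q:(lambda P,A:np.r_[(P-p)*3,(A@T0-M).ravel()])(*fk(q,K))
    lo=[-3.07,-1.43,-1.02,-3.03,-3.05,-3.03];hi=[3.07,2.12,1.25,1.67,0,3.03]
    s=least_squares(f,np.clip(q0,np.array(lo)+.01,np.array(hi)-.01),bounds=(lo,hi));return s.x,np.abs(s.fun).max()
def segs(q):
    M=Rz(q[0]);S=np.array([0,0,.1988]);
    P,_=fk(q,K,True);E=P[1];F=P[2]
    M4=M@Ry(q[1]-q[2])@Rx(-q[3])
    W0=F+M4@[.4318,0,0];W=F+M4@[.4318,-.192,0];lat=M@[0,-.1,0]
    t=P[-1]
    return [(S,E),(S+lat,E+lat),(E,F),(F,W0),(F+lat,W0+lat),(W0,W),(W,W+.55*(t-W))]
a=np.linspace(0,2*np.pi,40)
LAMP=np.array([[.275+.105*k*np.cos(t),.17+.21*k*np.sin(t),z] for t in a for k in(1,.6,.2) for z in(.59,.65)]+[[.28,-.3,z] for z in np.arange(0,.53,.03)]+[[.28,-.3+.4*u,.51+.14*u+e] for u in np.linspace(0,1,20) for e in(0,.05)])
def clear(q):
    out=[]
    for A,B in segs(q):
        u=np.clip(((LAMP-A)@(B-A))/max((B-A)@(B-A),1e-9),0,1);D=np.linalg.norm(LAMP-A-u[:,None]*(B-A),axis=1);i=D.argmin();out.append(D[i])
    return np.array(out)
def tool(yaw,lean):  # tool x heading yaw when vertical, leaning wrist towards +x by lean
    return Rz(yaw)@np.diag([1,-1,-1.])@Ry(-lean)
E
python3 - <<'E'
from kin import *
print(tool(0,.4).round(2).tolist())
for n,p in [("cover",[.562,-.42,.055]),("cover+",[.562,-.42,.14]),("spare",[.664,-.118,.071]),("spare+",[.664,-.118,.16]),("mid",[.66,-.26,.16])]:
  az=np.arctan2(p[1],p[0])
  for yaw in (az,0):
   for lean in np.radians([0,15,25,35,45,55]):
    best=None
    for q2 in(.6,1.0,1.4):
      for q3 in(-.3,.3,.8):
       q,e=ik(np.array(p),tool(yaw,lean),[az+.28,q2,q3,0,-1.6,1.28]);
       if e<1e-3 and (best is None or clear(q).min()>best[1].min()): best=(q,clear(q))
    print(n,round(yaw,2),round(np.degrees(lean)),None if best is None else (best[0].round(2).tolist(),best[1].round(2).tolist()))
E
```

```text
[[0.92, 0.0, -0.39], [0.0, -1.0, 0.0], [-0.39, 0.0, -0.92]]
cover -0.64 0 ([-0.36, 0.54, -0.12, -0.0, -0.91, 1.29], [0.03, 0.08, 0.08, 0.08, 0.08, 0.31, 0.31])
cover -0.64 15 ([-0.4, 0.69, 0.16, -0.06, -1.3, 1.35], [0.01, 0.02, 0.09, 0.1, 0.09, 0.4, 0.35])
cover -0.64 25 ([-0.42, 0.8, 0.34, -0.09, -1.54, 1.37], [0.05, 0.01, 0.12, 0.14, 0.11, 0.46, 0.38])
cover -0.64 35 ([-0.43, 0.92, 0.53, -0.12, -1.78, 1.37], [0.09, 0.04, 0.16, 0.18, 0.14, 0.52, 0.4])
cover -0.64 45 ([-0.44, 1.05, 0.72, -0.15, -2.01, 1.36], [0.14, 0.05, 0.19, 0.22, 0.18, 0.57, 0.42])
cover -0.64 55 ([-0.45, 1.18, 0.91, -0.2, -2.25, 1.34], [0.15, 0.05, 0.23, 0.25, 0.21, 0.61, 0.44])
cover 0 0 ([-0.36, 0.54, -0.12, 0.0, -0.91, 1.94], [0.03, 0.08, 0.08, 0.08, 0.08, 0.31, 0.31])
cover 0 15 ([-0.32, 0.66, 0.05, 0.09, -1.21, 1.85], [0.01, 0.01, 0.09, 0.1, 0.09, 0.4, 0.35])
cover 0 25 ([-0.3, 0.76, 0.17, 0.13, -1.4, 1.82], [0.05, 0.01, 0.12, 0.14, 0.12, 0.46, 0.37])
cover 0 35 ([-0.28, 0.86, 0.29, 0.16, -1.59, 1.8], [0.1, 0.06, 0.16, 0.19, 0.16, 0.51, 0.4])
cover 0 45 ([-0.26, 0.97, 0.42, 0.19, -1.78, 1.8], [0.15, 0.1, 0.2
[... 4072 characters left out ...]
 [0.16, 0.13, 0.19, 0.22, 0.23, 0.63, 0.49])
mid -0.38 55 ([-0.19, 1.13, 1.05, -0.23, -2.43, 1.29], [0.22, 0.14, 0.26, 0.29, 0.28, 0.67, 0.51])
mid 0 0 ([-0.1, 0.46, 0.01, -0.0, -1.12, 1.67], [0.01, 0.07, 0.07, 0.06, 0.09, 0.34, 0.38])
mid 0 15 ([-0.09, 0.61, 0.23, 0.02, -1.45, 1.65], [0.0, 0.01, 0.05, 0.06, 0.1, 0.43, 0.43])
mid 0 25 ([-0.08, 0.72, 0.39, 0.03, -1.67, 1.65], [0.02, 0.03, 0.07, 0.1, 0.14, 0.5, 0.45])
mid 0 35 ([-0.08, 0.84, 0.54, 0.05, -1.88, 1.65], [0.07, 0.08, 0.11, 0.14, 0.19, 0.55, 0.48])
mid 0 45 ([-0.07, 0.96, 0.69, 0.06, -2.08, 1.65], [0.13, 0.14, 0.16, 0.19, 0.23, 0.61, 0.5])
mid 0 55 ([-0.07, 1.09, 0.84, 0.08, -2.28, 1.66], [0.19, 0.18, 0.22, 0.25, 0.29, 0.67, 0.52])
```

```bash
python3 - <<'E'
from kin import *
S=cam("scene");D=cam("side")
for a,b in [((455,255),(200,312)),((395,330),(65,310)),((455,255),(270,358)),((395,330),(200,312)),((303,280),(213,240)),((145,278),(80,205))]:
    X=tri([(S,a),(D,b)]);print(a,b,X.round(3),proj(S,X).round(0),proj(D,X).round(0))
# sweep plan
for lean,z in((45,.3),(52,.3),(52,.25)):
    q=np.array([1.39,.57,.65,-.09,-2,1.3]);out=[]
    for az in np.arange(1.15,-.75,-.2):
        p=np.array([.675*np.cos(az),.675*np.sin(az),z]);q,e=ik(p,tool(az,np.radians(lean)),q)
        W=segs(q)[5][1];out.append((round(az,2),round(e,3),clear(q).round(2).tolist(),W.round(2).tolist()))
    print(lean,z);print(*out,sep="\n")
E
```

```text
(455, 255) (200, 312) [0.933 0.146 0.305] [[453. 253.]] [[199. 315.]]
(395, 330) (65, 310) [1.139 0.044 0.324] [[399. 334.]] [[ 67. 305.]]
(455, 255) (270, 358) [0.832 0.197 0.165] [[463. 261.]] [[272. 346.]]
(395, 330) (200, 312) [0.97  0.042 0.086] [[390. 325.]] [[198. 319.]]
(303, 280) (213, 240) [ 0.882 -0.163  0.09 ] [[305. 283.]] [[214. 237.]]
(145, 278) (80, 205) [ 1.119 -0.347  0.283] [[182. 313.]] [[ 80. 167.]]
45 0.3
(np.float64(1.15), np.float64(0.0), [0.14, 0.06, 0.16, 0.17, 0.09, 0.49, 0.39], [0.39, 0.86, 0.57])
(np.float64(0.95), np.float64(0.0), [0.07, 0.01, 0.07, 0.09, 0.03, 0.46, 0.36], [0.55, 0.77, 0.57])
(np.float64(0.75), np.float64(0.0), [0.01, 0.01, 0.0, 0.02, 0.03, 0.44, 0.36], [0.69, 0.64, 0.57])
(np.float64(0.55), np.float64(0.0), [0.02, 0.02, 0.0, 0.02, 0.06, 0.44, 0.38], [0.8, 0.49, 0.57])
(np.float64(0.35), np.float64(0.0), [0.01, 0.05, 0.02, 0.05, 0.09, 0.47, 0.41], [0.89, 0.32, 0.57])
(np.float64(0.15), np.float64(0.0), [0.04, 0.07, 0.05, 0.08, 0.12, 0.5, 0.44], [0.93, 0.14, 0.57])
(np.float64(-0.05), np.float64(0.0), [0.06, 0.1, 0.09, 0.11, 0.16, 0.53, 
[... 1641 characters left out ...]
(np.float64(0.55), np.float64(0.0), [0.05, 0.07, 0.05, 0.07, 0.1, 0.48, 0.43], [0.83, 0.51, 0.48])
(np.float64(0.35), np.float64(0.0), [0.07, 0.1, 0.07, 0.09, 0.13, 0.5, 0.45], [0.91, 0.33, 0.48])
(np.float64(0.15), np.float64(0.0), [0.09, 0.12, 0.1, 0.12, 0.16, 0.54, 0.48], [0.96, 0.15, 0.48])
(np.float64(-0.05), np.float64(0.0), [0.11, 0.14, 0.13, 0.16, 0.19, 0.57, 0.51], [0.97, -0.05, 0.48])
(np.float64(-0.25), np.float64(0.0), [0.13, 0.14, 0.16, 0.19, 0.23, 0.6, 0.51], [0.94, -0.24, 0.48])
(np.float64(-0.45), np.float64(0.0), [0.14, 0.1, 0.19, 0.22, 0.2, 0.61, 0.45], [0.88, -0.42, 0.48])
(np.float64(-0.65), np.float64(0.0), [0.11, 0.05, 0.16, 0.19, 0.15, 0.57, 0.41], [0.77, -0.59, 0.48])
```

```bash
python3 - <<'E'
from kin import *
S=cam("scene");q0=[1.441,0.359,0.012,0,-1.224,-.288]
P=fk(q0,K,True)[0];lat=Rz(q0[0])@[0,-1,0]
for o in(-.1,0,.1,.192): print(o,proj(S,[P[0]+o*lat,P[0]*.7+P[1]*.3+o*lat,P[0]*.4+P[1]*.6+o*lat]).round(0).tolist())
for lean,r,z in((60,.675,.3),(65,.675,.3),(62,.7,.27)):
    q=np.array([1.39,.57,.65,-.09,-2,1.3]);print(lean)
    for az in (1.15,.95,.75,.55,.35,-.05,-.4,-.65):
        p=np.array([r*np.cos(az),r*np.sin(az),z]);q,e=ik(p,tool(az,np.radians(lean)),q)
        print(az,round(e,3),clear(q).round(2).tolist(),q.round(2).tolist())
E
```

```text
-0.1 [[396.0, 50.0], [419.0, 6.0], [446.0, -46.0]]
0 [[391.0, 64.0], [415.0, 18.0], [443.0, -35.0]]
0.1 [[386.0, 78.0], [411.0, 32.0], [440.0, -23.0]]
0.192 [[381.0, 93.0], [406.0, 46.0], [436.0, -10.0]]
60
1.15 0.0 [0.19, 0.13, 0.2, 0.21, 0.16, 0.56, 0.43] [1.33, 1.04, 1.15, -0.37, -2.7, 1.14]
0.95 0.0 [0.13, 0.1, 0.13, 0.15, 0.12, 0.52, 0.4] [1.13, 1.04, 1.15, -0.37, -2.7, 1.14]
0.75 0.0 [0.1, 0.1, 0.1, 0.11, 0.12, 0.5, 0.4] [0.93, 1.04, 1.15, -0.37, -2.7, 1.14]
0.55 0.0 [0.1, 0.12, 0.1, 0.11, 0.14, 0.5, 0.42] [0.73, 1.04, 1.15, -0.37, -2.7, 1.14]
0.35 0.0 [0.11, 0.14, 0.11, 0.13, 0.17, 0.53, 0.45] [0.53, 1.04, 1.15, -0.37, -2.7, 1.14]
-0.05 0.0 [0.15, 0.18, 0.17, 0.19, 0.23, 0.59, 0.51] [0.13, 1.04, 1.15, -0.37, -2.7, 1.14]
-0.4 0.0 [0.18, 0.13, 0.22, 0.25, 0.24, 0.65, 0.48] [-0.22, 1.04, 1.15, -0.37, -2.7, 1.14]
-0.65 0.0 [0.13, 0.04, 0.18, 0.21, 0.17, 0.6, 0.42] [-0.47, 1.04, 1.15, -0.37, -2.7, 1.14]
65
1.15 0.0 [0.2, 0.15, 0.21, 0.23, 0.18, 0.57, 0.44] [1.32, 1.08, 1.23, -0.48, -2.81, 1.04]
0.95 0.0 [0.15, 0.13, 0.15, 0.17, 0.14, 0.53, 0.41] [1.12, 1.08, 1.23, -0.48, -2.81, 1.0
[... 590 characters left out ...]
.2, 0.59, 0.46] [1.32, 1.12, 1.25, -0.4, -2.74, 1.12]
0.95 0.017 [0.17, 0.15, 0.17, 0.19, 0.16, 0.55, 0.44] [1.12, 1.12, 1.25, -0.4, -2.74, 1.12]
0.75 0.015 [0.14, 0.15, 0.14, 0.16, 0.16, 0.53, 0.44] [0.92, 1.12, 1.25, -0.4, -2.74, 1.12]
0.55 0.017 [0.15, 0.16, 0.15, 0.16, 0.18, 0.53, 0.46] [0.72, 1.12, 1.25, -0.4, -2.74, 1.12]
0.35 0.019 [0.16, 0.18, 0.16, 0.18, 0.21, 0.55, 0.49] [0.52, 1.12, 1.25, -0.4, -2.74, 1.12]
-0.05 0.021 [0.19, 0.21, 0.21, 0.23, 0.27, 0.62, 0.54] [0.12, 1.12, 1.25, -0.4, -2.74, 1.12]
-0.4 0.019 [0.21, 0.13, 0.26, 0.29, 0.26, 0.67, 0.5] [-0.23, 1.12, 1.25, -0.4, -2.74, 1.12]
-0.65 0.017 [0.14, 0.04, 0.21, 0.23, 0.19, 0.62, 0.44] [-0.48, 1.12, 1.25, -0.4, -2.74, 1.12]
```

```bash
python3 - <<'E'
from kin import *
S=cam("scene")
for uv in((600,90),(620,60),(540,90),(600,280)):
    print(uv,[plane(S,uv,z).round(2).tolist() for z in(0,.2,.4)])
print(proj(S,[[.4,.89,.53],[.274,.617,.37],[.39,.86,.57]]))
cv2.imwrite("pics/s2.png",cams.camera("scene")[:, 320:])
p,r,s=st();M=r.as_matrix()
print(M.round(3).tolist(),p)
E
```

```text
(600, 90) [[-0.25, 0.83, 0.0], [0.09, 0.67, 0.2], [0.44, 0.51, 0.4]]
(620, 60) [[-0.51, 0.97, 0.0], [-0.12, 0.79, 0.2], [0.28, 0.6, 0.4]]
(540, 90) [[-0.23, 0.59, 0.0], [0.12, 0.48, 0.2], [0.46, 0.37, 0.4]]
(600, 280) [[0.71, 0.59, 0.0], [0.88, 0.47, 0.2], [1.05, 0.36, 0.4]]
[[788.86091333  41.1410244 ]
 [619.8607409   69.50261721]
 [783.19468014  21.61451828]]
[[0.381, 0.914, -0.141], [0.857, -0.406, -0.317], [-0.347, 0.0, -0.938]] [0.27427931 0.61833249 0.3730012 ]
```

View pics/s2.png

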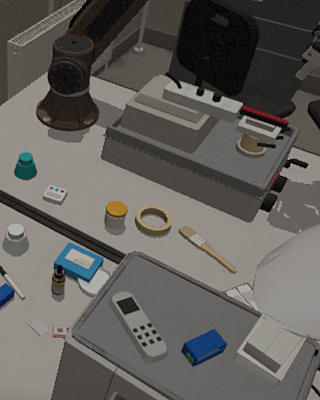

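The gripper is what showed at the top right before. An unknown white dome sits at scene pixel about 600,270, so I check it with the wrist camera before sweeping past.

```bash

python3 -m inch '{"jaw":[8.76,8.76,8.76,8.76,8.76],"delta_pos":[[0,0,0],[0,0,0],[0,0,0],[0,0,0],[0,0,0]],"rotation":[[-1,1,0],[-1,1,0],[-1,1,0],[-1,1,0],[-1,0,0]]}'
python3 - <<'E'
from kin import *
C=cam("wrist");cv2.imwrite("pics/w1.png",cams.camera("wrist"));print(C[1])
print(proj(C,[[.77,.55,0],[.933,.146,.305],[.5,.2,0],[.54,.27,.02]]).round())
S=cam("scene")
print([plane(S,(620,207),z).round(2).tolist() for z in(.1,.3)])
E
```

```text
time_s: 5.8
tool_pos: [0.2733, 0.6155, 0.3808]
tcp_rot: [0.802, 0.558, 0.123, 0.174]
wrist_force: [0.6, -0.7, 0.2]
width: 0.0875
grasp_force: 0.0
[0.23945095 0.71234366 0.5252334 ]
[[457.  84.]
 [684. 266.]
 [389. 285.]
 [403. 255.]]
[[0.53, 0.65, 0.1], [0.75, 0.51, 0.3]]
```

View pics/w1.png

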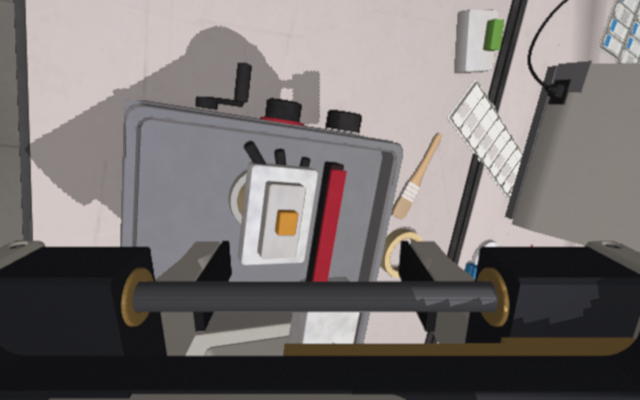

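The wrist view shows only the microtome (centre) and low items on the desk. The cabinet is at the right (510-640, 60-270) and there is no dome on the desk, so the dome must be over or on the cabinet. I turn further to locate it.

```bash

python3 -m inch '{"jaw":[8.76,8.76,8.76,8.76,8.76,8.76],"delta_pos":[[0,0,0],[0,0,0],[0,0,0],[0,0,0],[0,0,0],[0,0,0]],"rotation":[[-1,0,0],[-1,0,0],[-1,0,0],[-1,0,0],[-1,0,0],[-1,0,0]]}'
python3 - <<'E'
from kin import *
C=cam("wrist");im=cams.camera("wrist").copy();p,r,s=st();print(p,r.as_matrix().round(3).tolist())
S=cam("scene");t,d=ray(S,(605,260))
for k in np.arange(.25,1,.1):
    X=t+d*k/np.linalg.norm(d)*1.65; u=proj(C,X)[0]; print(X.round(2),u.round())
    if abs(u).max()<2000: cv2.circle(im,tuple(int(v) for v in u),5,(0,0,255),2)
cv2.imwrite("pics/w2.png",im)
E
```

```text
time_s: 6.45
tool_pos: [0.2736, 0.6172, 0.3781]
tcp_rot: [0.729, 0.508, 0.26, 0.378]
wrist_force: [0.3, 0.5, -0.7]
width: 0.0877
grasp_force: 0.0
[0.27295882 0.61705393 0.37526644] [[0.348, 0.539, 0.767], [0.937, -0.192, -0.29], [-0.009, 0.82, -0.572]]
[1.36 0.15 0.79] [700. 155.]
[1.25 0.22 0.68] [654. 147.]
[1.15 0.28 0.57] [603. 137.]
[1.05 0.35 0.45] [548. 127.]
[0.95 0.42 0.34] [487. 115.]
[0.85 0.48 0.23] [420. 103.]
[0.75 0.55 0.12] [344.  89.]
[0.65 0.61 0.01] [260.  73.]
```

View pics/w2.png

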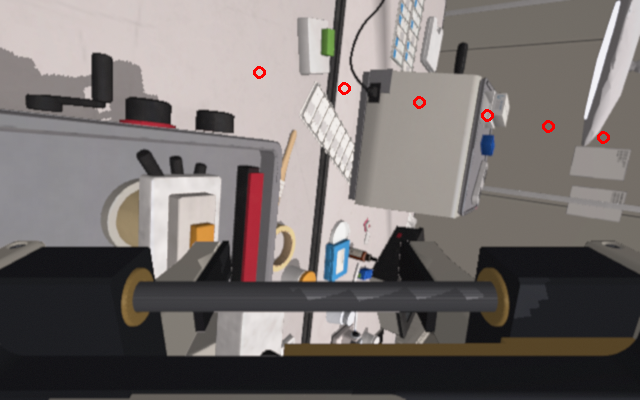

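The dome is a second lamp head (upper right, 585-640, 0-145), out at x of at least 1.1. I'll keep the wrist radius at or below about 0.97 and plan screw-motion rows with a helper.

```bash
cat >> kin.py <<'E'
from scipy.linalg import expm,logm
def T(p,M):
    A=np.eye(4);A[:3,:3]=M;A[:3,3]=p;return A
def row2T(dp,rot): return T(np.array(dp)/100,R.from_rotvec(np.radians(5)*np.array(rot)).as_matrix())
def plan(A,B,n,nd=2):
    """n equal rows from pose A to B; row = shift then turn. returns (dp cm, rot units) rounded, end pose, clearances"""
    X=np.real(expm(logm(np.linalg.inv(A)@B)/n))
    dp=(X[:3,3]*100).round(nd);ro=(R.from_matrix(X[:3,:3]).as_rotvec()/np.radians(5)).round(nd+1)
    C=A.copy();q=np.array(ctrl.state()["qpos"]) if np.allclose(A[:3,3],ctrl.state()["tool_pos"],atol=.01) else GQ[0]
    mn=[]
    for i in range(n):
        C=C@row2T(dp,ro);q,e=ik(C[:3,3],C[:3,:3],q);mn.append((clear(q).min(),e))
    GQ[0]=q
    print(n,"rows",dp.tolist(),ro.tolist(),"end",C[:3,3].round(4),"err mm",((C-B)[:3,3]*1000).round(1),"minclear",round(min(m[0] for m in mn),3),"ikerr",round(max(m[1] for m in mn),3),"q",q.round(2).tolist())
    return C
GQ=[None]
def now():
    p,r,s=st();return T(p,r.as_matrix())
E
python3 - <<'E'
from kin import *
D=np.radians
for r,lean,z in((.64,60,.29),(.65,62,.28)):
    f=lambda az,yaw=None:T([r*np.cos(az),r*np.sin(az),z],tool(az if yaw is None else yaw,D(lean)))
    C=plan(now(),f(1.15),16)
    C=plan(C,f(.45),10)
    C=plan(C,f(-.15,-.1),9)
E
```

```text
16 rows [0.06, -0.29, 0.55] [0.648, -0.705, -0.318] end [0.2621 0.5839 0.2901] err mm [ 0.6 -0.2  0.1] minclear 0.081 ikerr 0.0 q [1.34, 0.95, 0.92, -0.3, -2.56, 1.22]
10 rows [-0.08, 4.47, 0.14] [0.695, -0.001, 0.4] end [0.5762 0.2783 0.2902] err mm [-0.1 -0.1  0.2] minclear 0.04 ikerr 0.0 q [0.64, 0.95, 0.92, -0.3, -2.56, 1.22]
9 rows [-0.12, 4.25, 0.2] [0.607, 0.0, 0.35] end [ 0.6331 -0.0958  0.2904] err mm [ 0.2 -0.1  0.4] minclear 0.056 ikerr 0.0 q [0.06, 0.95, 0.9, -0.25, -2.55, 1.28]
16 rows [0.16, -0.31, 0.57] [0.645, -0.728, -0.331] end [0.266  0.5933 0.28  ] err mm [0.5 0.  0. ] minclear 0.089 ikerr 0.0 q [1.34, 0.99, 0.98, -0.32, -2.61, 1.2]
10 rows [-0.08, 4.54, 0.14] [0.708, 0.0, 0.377] end [0.5852 0.2831 0.2804] err mm [-0.1  0.3  0.4] minclear 0.068 ikerr 0.0 q [0.64, 0.99, 0.98, -0.33, -2.61, 1.2]
9 rows [-0.11, 4.32, 0.21] [0.619, 0.0, 0.329] end [ 0.6429 -0.0971  0.2804] err mm [0.2 0.  0.4] minclear 0.083 ikerr 0.0 q [0.06, 1.0, 0.96, -0.27, -2.59, 1.27]
```

```bash
python3 - <<'E'
from kin import *
D=np.radians
r,lean,z=.67,64,.295
f=lambda az,yaw=None:T([r*np.cos(az),r*np.sin(az),z],tool(az if yaw is None else yaw,D(lean)))
C=plan(now(),f(1.15),16)
C=plan(C,f(.45),10)
C=plan(C,f(-.15,-.1),9)
E
```

```text
16 rows [0.23, -0.24, 0.43] [0.641, -0.751, -0.343] end [0.2733 0.611  0.2952] err mm [-0.4 -0.6  0.2] minclear 0.096 ikerr 0.0 q [1.32, 1.06, 1.16, -0.42, -2.75, 1.1]
10 rows [-0.07, 4.69, 0.14] [0.721, 0.0, 0.352] end [0.6036 0.2911 0.2954] err mm [ 0.3 -0.3  0.4] minclear 0.107 ikerr 0.0 q [0.62, 1.06, 1.16, -0.42, -2.75, 1.1]
9 rows [-0.1, 4.44, 0.23] [0.629, 0.0, 0.306] end [ 0.6623 -0.0998  0.2945] err mm [-0.2  0.3 -0.5] minclear 0.123 ikerr 0.0 q [0.05, 1.06, 1.13, -0.34, -2.73, 1.19]
```

Good clearance at 0.107.

```bash
python3 -m inch '{"jaw":[8.76,8.76,8.76,8.76,8.76,8.76,8.76,8.76],"delta_pos":[[0.23,-0.24,0.43],[0.23,-0.24,0.43],[0.23,-0.24,0.43],[0.23,-0.24,0.43],[0.23,-0.24,0.43],[0.23,-0.24,0.43],[0.23,-0.24,0.43],[0.23,-0.24,0.43]],"rotation":[[0.641,-0.751,-0.343],[0.641,-0.751,-0.343],[0.641,-0.751,-0.343],[0.641,-0.751,-0.343],[0.641,-0.751,-0.343],[0.641,-0.751,-0.343],[0.641,-0.751,-0.343],[0.641,-0.751,-0.343]]}'
python3 -m inch '{"jaw":[8.76,8.76,8.76,8.76,8.76,8.76,8.76,8.76,8.76],"delta_pos":[[0.23,-0.24,0.43],[0.23,-0.24,0.43],[0.23,-0.24,0.43],[0.23,-0.24,0.43],[0.23,-0.24,0.43],[0.23,-0.24,0.43],[0.23,-0.24,0.43],[0.23,-0.24,0.43],[0,0,0]],"rotation":[[0.641,-0.751,-0.343],[0.641,-0.751,-0.343],[0.641,-0.751,-0.343],[0.641,-0.751,-0.343],[0.641,-0.751,-0.343],[0.641,-0.751,-0.343],[0.641,-0.751,-0.343],[0.641,-0.751,-0.343],[0,0,0]]}'
python3 - <<'E'
from kin import *
D=np.radians
log()
r,lean,z=.67,64,.295
f=lambda az,yaw=None:T([r*np.cos(az),r*np.sin(az),z],tool(az if yaw is None else yaw,D(lean)))
C=plan(now(),f(.45),10)
C=plan(C,f(-.15,-.1),9)
E
```

```text
time_s: 7.3
tool_pos: [0.2865, 0.621, 0.3372]
tcp_rot: [0.771, 0.52, -0.102, 0.352]
wrist_force: [0.1, -0.2, 0.6]
width: 0.0878
grasp_force: 0.0
time_s: 8.2
tool_pos: [0.2756, 0.6108, 0.2945]
tcp_rot: [0.711, 0.462, -0.449, 0.282]
wrist_force: [1.4, 1.1, -0.4]
width: 0.0876
grasp_force: 0.0
8.2 q [1.316, 1.062, 1.168, -0.441, -2.755, 1.095] p [0.2756, 0.6108, 0.2945]
[[0.17, 0.91, -0.379], [0.403, -0.415, -0.816], [-0.899, -0.014, -0.437]] [ 1.4  1.1 -0.4] 0.0876 0.0
10 rows [-0.1, 4.66, 0.12] [0.707, 0.007, 0.361] end [0.603  0.2918 0.2946] err mm [-0.3  0.4 -0.4] minclear 0.108 ikerr 0.0 q [0.62, 1.06, 1.16, -0.42, -2.75, 1.1]
9 rows [-0.11, 4.45, 0.22] [0.629, -0.0, 0.308] end [ 0.6624 -0.0998  0.2948] err mm [-0.   0.3 -0.2] minclear 0.123 ikerr 0.0 q [0.05, 1.06, 1.14, -0.34, -2.73, 1.19]
```

```bash
python3 -m inch '{"jaw":[8.76,8.76,8.76,8.76,8.76,8.76,8.76,8.76,8.76,8.76],"delta_pos":[[-0.1,4.66,0.12],[-0.1,4.66,0.12],[-0.1,4.66,0.12],[-0.1,4.66,0.12],[-0.1,4.66,0.12],[-0.1,4.66,0.12],[-0.1,4.66,0.12],[-0.1,4.66,0.12],[-0.1,4.66,0.12],[-0.1,4.66,0.12]],"rotation":[[0.707,0.007,0.361],[0.707,0.007,0.361],[0.707,0.007,0.361],[0.707,0.007,0.361],[0.707,0.007,0.361],[0.707,0.007,0.361],[0.707,0.007,0.361],[0.707,0.007,0.361],[0.707,0.007,0.361],[0.707,0.007,0.361]]}'
python3 -m inch '{"jaw":[8.76,8.76,8.76,8.76,8.76,8.76,8.76,8.76,8.76,8.76],"delta_pos":[[-0.11,4.45,0.22],[-0.11,4.45,0.22],[-0.11,4.45,0.22],[-0.11,4.45,0.22],[-0.11,4.45,0.22],[-0.11,4.45,0.22],[-0.11,4.45,0.22],[-0.11,4.45,0.22],[-0.11,4.45,0.22],[0,0,0]],"rotation":[[0.629,0,0.308],[0.629,0,0.308],[0.629,0,0.308],[0.629,0,0.308],[0.629,0,0.308],[0.629,0,0.308],[0.629,0,0.308],[0.629,0,0.308],[0.629,0,0.308],[0,0,0]]}'
python3 - <<'E'
from kin import *
log()
C=cam("wrist")
print(proj(C,[[.664,-.118,0],[.562,-.42,0],[.669,-.26,.074]]).round())
# refine cover/spare with both fixed cams by silhouette fit
obs={}
for n,lab in(("cover","cover"),("spare","spare_cover")):
    obs[n]=[]
    g=np.array([.562,-.42,.006]) if n=="cover" else np.array([.664,-.118,0])
    for c in("scene","side"):
        cams.camera(c);Cc=cam(c);u=proj(Cc,g+[0,0,.03])[0]
        for d in nets.silhouettes(c,lab):
            m=d["pixels"]
            b=d["bbox"]
            if b[0]-3<u[0]<b[2]+3 and b[1]-3<u[1]<b[3]+3:
                obs[n].append((Cc,m,b));break
    def hull(Cc,x):
        h=cv2.convexHull(proj(Cc,coverpts(x[0],x[1],g[2])).astype(np.float32)).reshape(-1,2)
        return np.r_[h.min(0),h.max(0)], h
    def f(x):
        o=[]
        for Cc,m,b in obs[n]:
            bb,h=hull(Cc,x);ys,xs=np.nonzero(m);M=cv2.moments(h)
            o+=[M["m10"]/M["m00"]-xs.mean()-.0,M["m01"]/M["m00"]-ys.mean()]
        return o
    s=least_squares(f,g[:2]);print(n,len(obs[n]),s.x.round(4),np.round(s.fun,1))
E
```

```text
time_s: 9.2
tool_pos: [0.6031, 0.2926, 0.2994]
tcp_rot: [0.829, 0.191, -0.512, 0.119]
wrist_force: [1.1, 0.9, -0.1]
width: 0.0873
grasp_force: 0.0
time_s: 10.2
tool_pos: [0.6622, -0.1061, 0.3003]
tcp_rot: [0.849, -0.046, -0.525, -0.027]
wrist_force: [-0.1, 0.1, 0.0]
width: 0.0873
grasp_force: 0.0
10.2 q [0.04, 1.06, 1.145, -0.335, -2.738, 1.193] p [0.6622, -0.1061, 0.3003]
[[0.445, -0.106, -0.889], [-0.049, -0.994, 0.094], [-0.894, 0.002, -0.447]] [-0.1  0.1  0. ] 0.0873 0.0
[[ 333. -200.]
 [ 685.  -93.]
 [ 582. -146.]]
cover 1 [ 0.5691 -0.4135] [-0.  0.]
spare 2 [ 0.6774 -0.1152] [-0.7 -1.3 -0.8  1.3]
```

```bash
python3 - <<'E'
from kin import *
D=np.radians
A=now();C=cam("wrist");Cm=T(C[1],C[2]);H=np.linalg.inv(A)@Cm
for p,yaw,lean in(((.68,-.2,.22),0,45),((.66,-.3,.22),0,45),((.70,-.28,.2),.1,45),((.7,-.28,.22),0,42)):
    B=T(p,tool(yaw,D(lean)));G=B@H;CC=(C[0],G[:3,3],G[:3,:3])
    print(p,lean,proj(CC,[[.67,-.117,.0],[.67,-.117,.066],[.562,-.416,.006],[.562,-.416,.072],[.669,-.26,.074]]).round().tolist())
    plan(A,B,8)
E
```

```text
(0.68, -0.2, 0.22) 45 [[220.0, 15.0], [208.0, 68.0], [505.0, 110.0], [522.0, 157.0], [395.0, 77.0]]
8 rows [0.97, 1.3, 0.33] [-0.109, 0.466, -0.077] end [ 0.6804 -0.2004  0.2198] err mm [ 0.4 -0.4 -0.2] minclear 0.119 ikerr 0.0 q [-0.01, 0.95, 0.82, 0.01, -2.22, 1.58]
(0.66, -0.3, 0.22) 45 [[90.0, -9.0], [60.0, 45.0], [422.0, 97.0], [433.0, 145.0], [259.0, 54.0]]
8 rows [0.86, 2.56, 0.48] [-0.109, 0.466, -0.077] end [ 0.6603 -0.3002  0.22  ] err mm [ 0.3 -0.2  0. ] minclear 0.13 ikerr 0.0 q [-0.12, 0.97, 0.81, 0.1, -2.19, 1.71]
(0.7, -0.28, 0.2) 45 [[120.0, 34.0], [96.0, 91.0], [417.0, 142.0], [426.0, 190.0], [286.0, 113.0]]
8 rows [1.28, 2.32, 0.3] [-0.226, 0.465, -0.161] end [ 0.7002 -0.2804  0.2001] err mm [ 0.2 -0.4  0.1] minclear 0.16 ikerr 0.0 q [-0.07, 1.04, 0.9, 0.15, -2.2, 1.77]
(0.7, -0.28, 0.22) 42 [[143.0, 48.0], [122.0, 97.0], [428.0, 133.0], [438.0, 177.0], [292.0, 105.0]]
8 rows [1.13, 2.28, 0.11] [-0.107, 0.541, -0.08] end [ 0.6996 -0.2798  0.2201] err mm [-0.4  0.2  0.1] minclear 0.153 ikerr 0.0 q [-0.09, 1.01, 0.95, 0.08, -2.23, 1.69]
```

```bash
python3 -m inch '{"jaw":[8.76,8.76,8.76,8.76,8.76,8.76,8.76,8.76,8.76,8.76],"delta_pos":[[1.13,2.28,0.11],[1.13,2.28,0.11],[1.13,2.28,0.11],[1.13,2.28,0.11],[1.13,2.28,0.11],[1.13,2.28,0.11],[1.13,2.28,0.11],[1.13,2.28,0.11],[0,0,0],[0,0,0]],"rotation":[[-0.107,0.541,-0.08],[-0.107,0.541,-0.08],[-0.107,0.541,-0.08],[-0.107,0.541,-0.08],[-0.107,0.541,-0.08],[-0.107,0.541,-0.08],[-0.107,0.541,-0.08],[-0.107,0.541,-0.08],[0,0,0],[0,0,0]]}'
python3 - <<'E'
from kin import *
log()
C=cam("wrist");im=cams.camera("wrist");cv2.imwrite("pics/w3.png",im)
np.savez("w3.npz",im=im,K=C[0],t=C[1],M=C[2])
for lab in("cover","spare_cover","tile","reader","reader_face","carrier"):
    print(lab,[(np.round(d["xy"],1).tolist(),round(d["score"],2)) for d in nets.spot_point("wrist",lab)[:3]],[(np.round(d["bbox"]).tolist(),int(d["pixels"].sum()),round(d["score"],2)) for d in nets.silhouettes("wrist",lab)[:3]])
u=cv2.resize(im[20:240,40:520],None,fx=1.6,fy=1.6,interpolation=cv2.INTER_CUBIC);cv2.imwrite("pics/w3c.png",u)
E
```

```text
time_s: 11.6
tool_pos: [0.6988, -0.2812, 0.2199]
tcp_rot: [0.933, -0.001, -0.359, -0.0]
wrist_force: [0.3, 0.7, -0.3]
width: 0.0877
grasp_force: 0.0
11.6 q [-0.094, 1.014, 0.947, 0.078, -2.235, 1.687] p [0.6988, -0.2812, 0.2199]
[[0.742, -0.002, -0.67], [-0.002, -1.0, 0.002], [-0.67, -0.0, -0.742]] [ 0.3  0.7 -0.3] 0.0877 0.0
cover [([428.3, 128.7], 0.91)] [([397.0, 107.0, 461.0, 187.0], 4096, 0.55)]
spare_cover [([221.8, 213.8], 0.95), ([133.9, 40.3], 0.91)] [([200.0, 201.0, 245.0, 245.0], 1506, 0.98), ([83.0, 2.0, 176.0, 113.0], 7891, 0.96), ([542.0, 39.0, 637.0, 141.0], 6997, 0.83)]
tile [] [([377.0, 86.0, 485.0, 148.0], 1684, 0.97)]
reader [([296.3, 53.8], 0.74)] [([225.0, 4.0, 366.0, 146.0], 14923, 0.95)]
reader_face [([296.3, 102.1], 0.67)] [([243.0, 33.0, 348.0, 141.0], 7675, 0.94)]
carrier [] []
```

View pics/w3c.png

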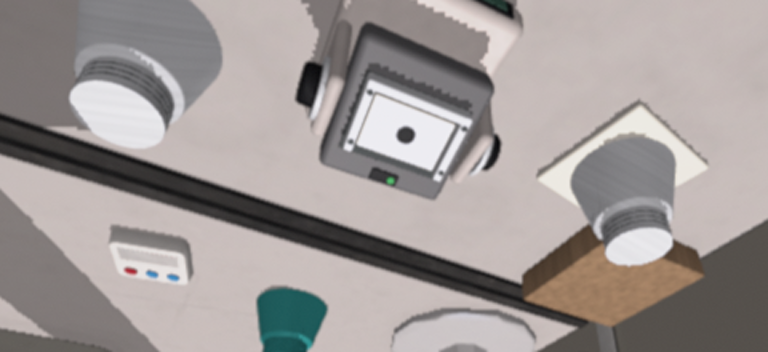

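This view shows the spare's top disc at crop (120,112), the reader face dot at (405,135) and its white plate. The tile cover's top disc is at (638,246), with the tile diamond around it. I fit all of these numerically.

```bash
python3 - <<'E'
from kin import *
z=np.load("w3.npz");im=z["im"];C=(z["K"],z["t"],z["M"])
g=cv2.cvtColor(im,cv2.COLOR_BGR2GRAY)
def blob(c,r,th):
    m=(g>th).astype(np.uint8);M=np.zeros_like(m);M[c[1]-r:c[1]+r,c[0]-r:c[0]+r]=m[c[1]-r:c[1]+r,c[0]-r:c[0]+r]
    n,l,s,ce=cv2.connectedComponentsWithStats(M);k=l[c[1],c[0]];return (l==k),s[k],ce[k]
print([g[y,x] for x,y in((439,174),(115,90),(285,100),(300,95),(400,115),(120,60))])
for n,c,zz in(("cover",(439,174),.072),("spare",(115,90),.066)):
    for th in(200,215,225,235):
        m,s,ce=blob(c,40,th)
        if s[4]<100000 and m[c[1],c[0]]:
            a=np.linspace(0,2*np.pi,100)
            # fit ring centre so projected centroid == blob centroid
            f=lambda x:proj(C,np.c_[x[0]+.022*np.cos(a),x[1]+.022*np.sin(a),np.full(100,zz)]).mean(0)-ce
            x=least_squares(f,plane(C,ce,zz)[:2]).x;pj=proj(C,np.c_[x[0]+.022*np.cos(a),x[1]+.022*np.sin(a),np.full(100,zz)])
            print(n,th,s.tolist(),x.round(4),"pred bbox",pj.min(0).round(1),(pj.max(0)-pj.min(0)).round(1))
for th in(200,215,225,235):
    m,s,ce=blob((285,97),45,th);print("plate",th,s.tolist(),ce.round(1))
crop=im[50:150,235:355];cv2.imwrite("pics/face.png",cv2.resize(crop,None,fx=6,fy=6,interpolation=cv2.INTER_CUBIC)[:600,:720])
E
```

```text
[np.uint8(230), np.uint8(232), np.uint8(237), np.uint8(237), np.uint8(225), np.uint8(109)]
cover 200 [419, 163, 41, 23, 707] [ 0.5669 -0.4154] pred bbox [417.9 161.6] [42.4 23.7]
cover 215 [419, 163, 41, 23, 680] [ 0.5668 -0.4156] pred bbox [418.1 161.7] [42.4 23.7]
cover 225 [420, 164, 40, 21, 637] [ 0.5667 -0.4156] pred bbox [418.  161.8] [42.4 23.7]
spare 200 [84, 71, 59, 42, 1710] [ 0.6745 -0.1146] pred bbox [83.2 69.7] [60.  42.5]
spare 215 [84, 71, 58, 42, 1639] [ 0.6746 -0.1147] pred bbox [83.1 69.5] [60.1 42.6]
spare 225 [85, 71, 57, 41, 1525] [ 0.675  -0.1149] pred bbox [83.1 69.1] [60.1 42.7]
plate 200 [263, 80, 61, 46, 1552] [292.3 102.6]
plate 215 [264, 80, 59, 46, 1504] [292.3 102.7]
plate 225 [264, 80, 59, 46, 1445] [292.3 102.7]
plate 235 [265, 81, 58, 44, 1309] [292.4 102.8]
```

View pics/face.png

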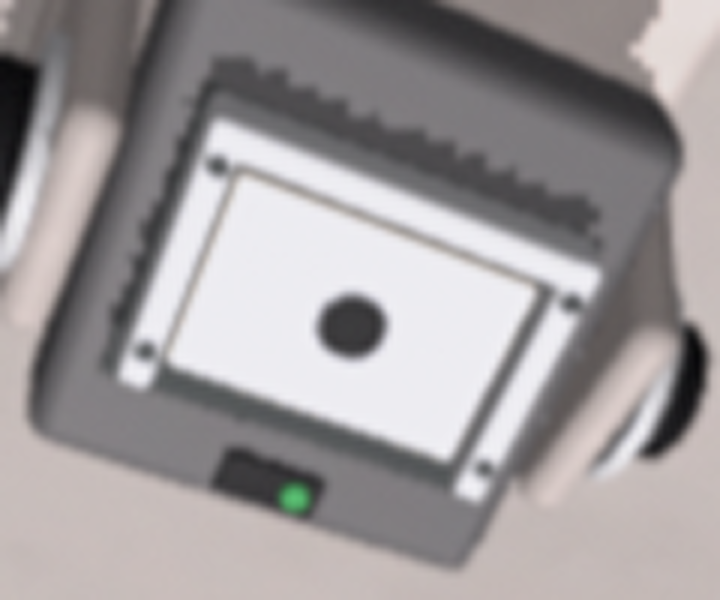

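```bash
cat >> kin.py <<'E'
def face(v):
    x,y,yaw,th=v;ux=np.array([np.cos(yaw),np.sin(yaw),0]);Z=np.array([0,0,1.]);X=np.cos(th)*ux+np.sin(th)*Z;n=-np.sin(th)*ux+np.cos(th)*Z
    return T([x,y,.058+.016*np.cos(th)],np.c_[X,np.cross(Z,ux),n])
E
python3 - <<'E'
from kin import *
z=np.load("w3.npz");C=(z["K"],z["t"],z["M"])
loc=np.array([[0,0,0],[15,-22,0],[15,22,0],[-17,-23,3.5]])/1000
px=np.array([[293.5,104.3],[262.5,110.2],[310,127],[274.7,78.3]])
W=np.array([1,1,1,.7])[:,None]
f=lambda v:((proj(C,(face(v)@np.c_[loc,np.ones(4)].T).T[:,:3])-px)*W).ravel()
for y0 in(2.7,3.14,3.6):
    s=least_squares(f,[.67,-.26,y0,.3]);print(s.x.round(4),"deg",np.degrees(s.x[2:]).round(1),s.fun.round(1),face(s.x)[:3,3].round(4))
F=face(s.x)
for c,uv in(("scene",(283.3,220.7)),("side",(278.1,188))): print(c,proj(cam(c),F[:3,3]),uv)
S=np.load("w3.npz")
# tile yaw from contour
im=S["im"];
tl=[(40+x/1.6,20+y/1.6) for x,y in((641,101),(708,161),(539,177))]
Q=[plane(C,u,.006)[:2] for u in tl];print("tile",np.round(Q,4).tolist(),np.degrees(np.arctan2(*(Q[1]-Q[0])[::-1])),np.degrees(np.arctan2(*(Q[2]-Q[0])[::-1])))
# view geometry of top corner
E
```

```text
[ 0.6682 -0.2629  2.6821  0.2262] deg [153.7  13. ] [ 0.1  0.1 -0.2  0.1 -0.  -0.2  0.1 -0. ] [ 0.6682 -0.2629  0.0736]
[ 0.6682 -0.2629  2.6821  0.2262] deg [153.7  13. ] [ 0.1  0.1 -0.2  0.1 -0.  -0.2  0.1 -0. ] [ 0.6682 -0.2629  0.0736]
[ 0.6682 -0.2629  2.6821  0.2262] deg [153.7  13. ] [ 0.1  0.1 -0.2  0.1 -0.  -0.2  0.1 -0. ] [ 0.6682 -0.2629  0.0736]
scene [[281.82579771 220.21282988]] (283.3, 220.7)
side [[278.02616718 188.83823422]] (278.1, 188)
tile [[0.6338, -0.4089], [0.5806, -0.4743], [0.5643, -0.3547]] -129.08341068444338 142.0353261916915
```

Face fit residual is 0.2 px. Now I check numerically where the upper arm lies sideways, using an image difference, to be sure of the lamp post clearance.

```bash
python3 - <<'E'
from kin import *
S=cam("scene");im0=cv2.imread("pics/scene0.png");im=cams.camera("scene")
m=(cv2.absdiff(im,im0).max(2)>25)
q=np.array(ctrl.state()["qpos"]);P=fk(q,K,True)[0];lat=Rz(q[0])@[0,-1,0]
A,B=P[0],P[1]
for u in(.3,.45,.6,.75,.9):
    X=A+u*(B-A);row=[]
    for o in np.arange(-.3,.31,.02):
        x,y=proj(S,X+o*lat)[0].round().astype(int);row.append(str(int(m[y,x])) if 0<=x<640 and 0<=y<400 else '-')
    print("upper",u,X.round(2),proj(S,X)[0].round(),"".join(row))
M4=Rz(q[0])@Ry(q[1]-q[2])@Rx(-q[3]);l4=M4@[0,-1,0]
for u in(.2,.5,.8):
    X=P[2]+u*(M4@[.4318,0,0]);row=[]
    for o in np.arange(-.3,.31,.02):
        x,y=proj(S,X+o*l4)[0].round().astype(int);row.append(str(int(m[y,x])) if 0<=x<640 and 0<=y<400 else '-')
    print("fore",u,X.round(2),proj(S,X)[0].round(),"".join(row))
E
```

```text
upper 0.3 [ 0.15 -0.01  0.29] [387.  60.] 0000011111110001110001100000000
upper 0.45 [ 0.23 -0.02  0.34] [385.  58.] 0000001101110000100001000000000
upper 0.6 [ 0.31 -0.03  0.39] [382.  55.] 0000001001101001100011000000000
upper 0.75 [ 0.38 -0.04  0.44] [379.  52.] 0000001001100011000110000000000
upper 0.9 [ 0.46 -0.04  0.48] [376.  49.] 0000001001100011001100000000000
fore 0.2 [ 0.63 -0.06  0.51] [365.  75.] 0000000111100111000000000000000
fore 0.5 [ 0.75 -0.07  0.5 ] [354. 111.] 0000000000000001110000000000000
fore 0.8 [ 0.88 -0.08  0.49] [340. 154.] 0000111110000111110000000000000
```

The upper arm sits near the arm plane, not on the lamp-post side, so the clearances are safe. I plan the cover grasp at heading -0.45 and lean 45°.

```bash
sed -i 's/lat=M@\[0,-.1,0\]/lat=M@[0,.08,0]/' kin.py; python3 - <<'E'
from kin import *
M=tool(-.45,np.radians(45))
C=plan(now(),T([.5578,-.4112,.15],M),9)
C=plan(C,T([.5578,-.4112,.0615],M),4)
E
```

```text
9 rows [-0.38, 1.74, 1.42] [0.392, -0.064, 0.413] end [ 0.5582 -0.4113  0.15  ] err mm [ 0.4 -0.1 -0. ] minclear 0.118 ikerr 0.0 q [-0.38, 0.96, 0.7, -0.06, -2.1, 1.49]
4 rows [1.56, 0.0, 1.57] [-0.0, -0.001, -0.0] end [ 0.558  -0.4111  0.0615] err mm [ 0.2  0.1 -0. ] minclear 0.124 ikerr 0.0 q [-0.38, 1.02, 0.63, -0.05, -1.97, 1.5]
```

```bash
python3 -m inch '{"jaw":[8.76,8.76,8.76,8.76,8.76,8.76,8.76,8.76,8.76,8.76],"delta_pos":[[-0.38,1.74,1.42],[-0.38,1.74,1.42],[-0.38,1.74,1.42],[-0.38,1.74,1.42],[-0.38,1.74,1.42],[-0.38,1.74,1.42],[-0.38,1.74,1.42],[-0.38,1.74,1.42],[-0.38,1.74,1.42],[0,0,0]],"rotation":[[0.392,-0.064,0.413],[0.392,-0.064,0.413],[0.392,-0.064,0.413],[0.392,-0.064,0.413],[0.392,-0.064,0.413],[0.392,-0.064,0.413],[0.392,-0.064,0.413],[0.392,-0.064,0.413],[0.392,-0.064,0.413],[0,0,0]]}'
python3 - <<'E'
from kin import *
log()
C=cam("wrist");im=cams.camera("wrist")
g=cv2.cvtColor(im,cv2.COLOR_BGR2GRAY)
u=proj(C,[.567,-.4155,.072])[0];print(u)
c=u.round().astype(int)
for th in(200,215,225):
    m=(g>th).astype(np.uint8);n,l,s,ce=cv2.connectedComponentsWithStats(m);k=l[c[1],c[0]]
    if k:print(th,s[k].tolist(),ce[k].round(1),plane(C,ce[k],.072).round(4))
a=np.linspace(0,6.28,60);pj=proj(C,np.c_[.5668+.022*np.cos(a),-.4155+.022*np.sin(a),np.full(60,.072)]);print(pj.min(0),pj.max(0)-pj.min(0),pj.mean(0))
M=tool(-.45,np.radians(45))
plan(now(),T([.5578,-.4112,.0615],M),4)
E
```

```text
time_s: 13.3
tool_pos: [0.555, -0.414, 0.1494]
tcp_rot: [0.9, -0.209, -0.374, -0.087]
wrist_force: [0.2, -0.0, 0.7]
width: 0.0878
grasp_force: 0.0
13.3 q [-0.388, 0.958, 0.7, -0.056, -2.098, 1.494] p [0.555, -0.414, 0.1494]
[[0.633, -0.441, -0.636], [-0.311, -0.898, 0.312], [-0.708, 0.0, -0.706]] [ 0.2 -0.   0.7] 0.0878 0.0
[310.01327941 126.94171597]
200 [10, 0, 337, 175, 24465] [202.6 105.9] [ 0.609  -0.3698  0.072 ]
215 [274, 101, 73, 50, 2769] [310.  125.5] [ 0.5681 -0.4161  0.072 ]
225 [275, 102, 72, 48, 2697] [310.2 125.4] [ 0.5682 -0.4162  0.072 ]
[273.48494552 100.24913421] [73.30397025 49.05405634] [309.85158315 125.59212855]
4 rows [1.57, -0.06, 1.55] [-0.007, 0.002, -0.008] end [ 0.5579 -0.4111  0.0616] err mm [0.1 0.1 0.1] minclear 0.124 ikerr 0.0 q [-0.38, 1.02, 0.63, -0.05, -1.97, 1.5]
```

```bash
python3 -m inch '{"jaw":[8.76,8.76,8.76,8.76,8.76,8.76],"delta_pos":[[1.57,-0.06,1.55],[1.57,-0.06,1.55],[1.57,-0.06,1.55],[1.57,-0.06,1.55],[0,0,0],[0,0,0]],"rotation":[[0,0,0],[0,0,0],[0,0,0],[0,0,0],[0,0,0],[0,0,0]]}'
python3 - <<'E'
from kin import *
log()
plan(now(),T([.5578,-.4112,.0615],tool(-.45,np.radians(45))),1)
E
```

```text
time_s: 13.95
tool_pos: [0.5603, -0.409, 0.062]
tcp_rot: [0.901, -0.206, -0.373, -0.085]
wrist_force: [0.6, -0.3, -0.0]
width: 0.0878
grasp_force: 0.0
13.95 q [-0.379, 1.021, 0.635, -0.053, -1.969, 1.5] p [0.5603, -0.409, 0.062]
[[0.637, -0.434, -0.637], [-0.307, -0.901, 0.307], [-0.707, 0.0, -0.707]] [ 0.6 -0.3 -0. ] 0.0878 0.0
1 rows [-0.05, 0.3, 0.13] [0.013, 0.003, 0.006] end [ 0.5578 -0.4112  0.0614] err mm [ 0.   0.  -0.1] minclear 0.144 ikerr 0.0 q [-0.38, 1.02, 0.63, -0.05, -1.97, 1.5]
```

```bash
python3 -m inch '{"jaw":[8.76,8.76,8.76,7,6,5,4,4,4,4],"delta_pos":[[-0.05,0.3,0.1],[0,0,0],[0,0,0],[0,0,0],[0,0,0],[0,0,0],[0,0,0],[0,0,0],[0,0,0],[0,0,0]],"rotation":[[0,0,0],[0,0,0],[0,0,0],[0,0,0],[0,0,0],[0,0,0],[0,0,0],[0,0,0],[0,0,0],[0,0,0]]}'
python3 - <<'E'
from kin import *
log()
E
```

```text
time_s: 14.95
tool_pos: [0.5576, -0.4116, 0.0614]
tcp_rot: [0.901, -0.206, -0.373, -0.085]
wrist_force: [-0.9, -0.8, -0.1]
width: 0.043
grasp_force: 30.0
14.95 q [-0.383, 1.019, 0.63, -0.052, -1.965, 1.503] p [0.5576, -0.4116, 0.0614]
[[0.637, -0.435, -0.637], [-0.308, -0.9, 0.308], [-0.707, 0.0, -0.707]] [-0.9 -0.8 -0.1] 0.043 30.0
```

```bash
python3 - <<'E'
from kin import *
M=now()[:3,:3]
C=plan(now(),T([.5576,-.4116,.185],M),4)
C=plan(C,T([.6656,-.1104,.185],M),9)
C=plan(C,T([.6656,-.1104,.145],M),2)
E
```

```text
4 rows [-2.18, -0.0, -2.19] [0.0, 0.0, -0.0] end [ 0.5578 -0.4117  0.185 ] err mm [ 0.2 -0.1  0. ] minclear 0.111 ikerr 0.0 q [-0.38, 0.94, 0.74, -0.06, -2.16, 1.49]
9 rows [-0.27, -3.54, 0.27] [0.0, 0.0, -0.0] end [ 0.6655 -0.1099  0.185 ] err mm [-0.1  0.5  0. ] minclear 0.073 ikerr 0.0 q [-0.05, 0.89, 0.75, -0.34, -2.15, 1.09]
2 rows [1.43, 0.02, 1.4] [0.0, 0.0, -0.0] end [ 0.6657 -0.1104  0.145 ] err mm [ 0.1 -0.   0. ] minclear 0.08 ikerr 0.0 q [-0.05, 0.91, 0.7, -0.32, -2.08, 1.12]
```

```bash
python3 -m inch '{"jaw":[4,4,4,4],"delta_pos":[[-1.83,0,-1.84],[-1.83,0,-1.84],[-1.83,0,-1.84],[-1.83,0,-1.84]],"rotation":[[0,0,0],[0,0,0],[0,0,0],[0,0,0]]}'
python3 -m inch '{"jaw":[4,4,4,4,4,4,4,4,4,4],"delta_pos":[[-0.27,-3.54,0.27],[-0.27,-3.54,0.27],[-0.27,-3.54,0.27],[-0.27,-3.54,0.27],[-0.27,-3.54,0.27],[-0.27,-3.54,0.27],[-0.27,-3.54,0.27],[-0.27,-3.54,0.27],[-0.27,-3.54,0.27],[0,0,0]],"rotation":[[0,0,0],[0,0,0],[0,0,0],[0,0,0],[0,0,0],[0,0,0],[0,0,0],[0,0,0],[0,0,0],[0,0,0]]}'
python3 - <<'E'
from kin import *
log()
np.set_printoptions(precision=4,suppress=True)
cv2.imwrite("pics/side4.png",cams.camera("side"))
for lab in ("cover","carrier"):
    for d in nets.silhouettes("side",lab)[:3]: print(lab,np.round(d["bbox"]),round(d["score"],2))
print("pred held",proj(cam("side"),coverpts(.6747,-.1147,.1096)).min(0),proj(cam("side"),coverpts(.6747,-.1147,.1096)).max(0))
plan(now(),T([.6656,-.1104,.145],tool(-.45,np.radians(45))),2)
im=cv2.imread("pics/side4.png");cv2.imwrite("pics/s4c.png",np.hstack([cv2.resize(im[150:290,230:370],(400,400),interpolation=cv2.INTER_CUBIC),cv2.resize(im[120:190,255:325],(400,400),interpolation=cv2.INTER_CUBIC)]))
E
```

```text
time_s: 15.35
tool_pos: [0.5578, -0.4116, 0.166]
tcp_rot: [0.901, -0.206, -0.373, -0.085]
wrist_force: [0.7, -0.6, -0.7]
width: 0.0428
grasp_force: 30.0
time_s: 16.35
tool_pos: [0.6669, -0.1046, 0.1649]
tcp_rot: [0.901, -0.204, -0.373, -0.085]
wrist_force: [0.1, -0.3, -1.7]
width: 0.0431
grasp_force: 30.0
16.35 q [-0.042, 0.898, 0.724, -0.331, -2.115, 1.103] p [0.6669, -0.1046, 0.1649]
[[0.639, -0.431, -0.637], [-0.303, -0.903, 0.305], [-0.707, -0.002, -0.708]] [ 0.1 -0.3 -1.7] 0.0431 30.0
cover [251. 281. 272. 304.] 0.41
carrier [286. 150. 296. 159.] 0.55
pred held [278.516  198.2446] [307.098  232.1208]
2 rows [0.72, 0.02, 0.69] [0.003, -0.001, 0.001] end [ 0.6656 -0.1104  0.1451] err mm [0.  0.  0.1] minclear 0.083 ikerr 0.0 q [-0.05, 0.91, 0.7, -0.32, -2.08, 1.12]
```

View pics/s4c.png

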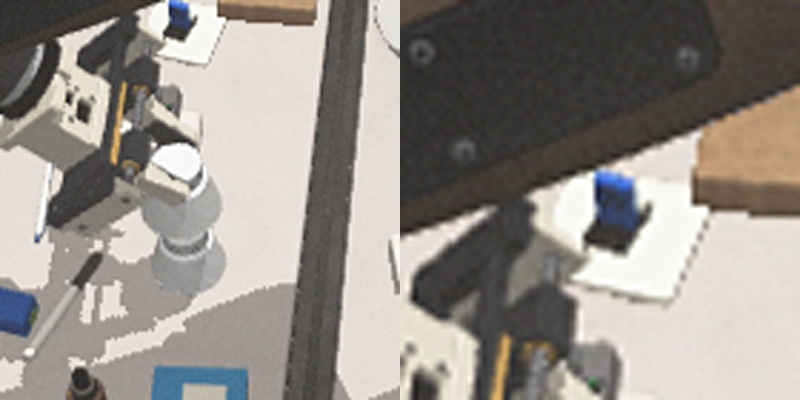

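The cover is held above the spare (left panel, 180,190 over 190,260). The carrier's blue fin is in view on the tile (right panel, 615,200). I descend in two stages.

```bash
python3 -m inch '{"jaw":[4,4,4,4],"delta_pos":[[0.72,0.02,0.69],[0.72,0.02,0.69],[0,0,0],[0,0,0]],"rotation":[[0,0,0],[0,0,0],[0,0,0],[0,0,0]]}'
python3 - <<'E'
from kin import *
log();log()
np.set_printoptions(precision=4,suppress=True)
C=cam("wrist");im=cams.camera("wrist");g=cv2.cvtColor(im,cv2.COLOR_BGR2GRAY)
print(now()[:3,3])
# held cover top disc in wrist view: expected vs seen
A=now();ax=A[:3,3]+.010*np.array([.9,-.435,0]);zc=A[2,3]-.0554
a=np.linspace(0,6.28,60);pj=proj(C,np.c_[ax[0]+.022*np.cos(a),ax[1]+.022*np.sin(a),np.full(60,zc+.066)]);print("pred top",pj.min(0),pj.max(0))
c=pj.mean(0).astype(int)
for th in(180,200,215):
    m=(g>th).astype(np.uint8);n,l,s,ce=cv2.connectedComponentsWithStats(m);k=l[c[1],c[0]]
    if k:print(th,s[k].tolist(),ce[k].round(1))
for lab in("cover","spare_cover"):
    cams.camera("side")
    for d in nets.silhouettes("side",lab)[:3]: print(lab,np.round(d["bbox"]),round(d["score"],2))
hp=lambda c,x,y,z:(lambda q:np.r_[q.min(0),q.max(0)].round(1))(proj(cam(c),coverpts(x,y,z)))
print(hp("side",ax[0],ax[1],zc),hp("side",.6746,-.1147,0))
E
```

```text
time_s: 16.9
tool_pos: [0.6652, -0.1111, 0.1444]
tcp_rot: [0.9, -0.207, -0.374, -0.085]
wrist_force: [-0.5, -0.9, -0.2]
width: 0.0431
grasp_force: 30.0
16.9 q [-0.05, 0.912, 0.702, -0.322, -2.084, 1.117] p [0.6652, -0.1111, 0.1444]
[[0.635, -0.436, -0.637], [-0.308, -0.9, 0.308], [-0.708, 0.001, -0.706]] [-0.5 -0.9 -0.2] 0.0431 30.0
16.9 q [-0.05, 0.912, 0.702, -0.322, -2.084, 1.117] p [0.6652, -0.1111, 0.1444]
[[0.635, -0.436, -0.637], [-0.308, -0.9, 0.308], [-0.708, 0.001, -0.706]] [-0.5 -0.9 -0.2] 0.0431 30.0
[ 0.6655 -0.111   0.145 ]
pred top [270.5683 257.1045] [362.7589 283.4806]
180 [270, 256, 89, 25, 1862] [314.2 268.9]
200 [270, 257, 88, 24, 1807] [314.  269.1]
215 [270, 257, 87, 24, 1780] [313.8 269.1]
cover [282. 202. 312. 235.] 0.86
spare_cover [287. 234. 308. 253.] 0.55
[279.3 202.8 307.4 236.1] [282.4 222.8 308.9 253.7]
```

```bash
python3 -m inch '{"jaw":[4,4,4,4,4,4,4],"delta_pos":[[0.9,0,0.88],[0.9,0,0.88],[0.9,0,0.88],[0.9,0,0.88],[0.45,0,0.45],[0.4,0,0.4],[0,0,0]],"rotation":[[0,0,0],[0,0,0],[0,0,0],[0,0,0],[0,0,0],[0,0,0],[0,0,0]]}'
python3 - <<'E'
from kin import *
log()
np.set_printoptions(precision=4,suppress=True)
for i in range(2): cams.camera("side")
print(now()[:3,3],ctrl.state()["wrist_force"])
C=cam("side")
for lab in("cover","spare_cover"):
    for d in nets.silhouettes("side",lab)[:3]: print(lab,np.round(d["bbox"]),round(d["score"],2))
E
```

```text
time_s: 17.85
tool_pos: [0.6659, -0.1106, 0.0819]
tcp_rot: [0.9, -0.206, -0.374, -0.085]
wrist_force: [0.1, 0.7, -1.3]
width: 0.0429
grasp_force: 30.0
17.85 q [-0.048, 0.959, 0.652, -0.308, -1.991, 1.15] p [0.6659, -0.1106, 0.0819]
[[0.636, -0.435, -0.638], [-0.308, -0.9, 0.308], [-0.708, 0.0, -0.706]] [ 0.1  0.7 -1.3] 0.0429 30.0
[ 0.6664 -0.1108  0.0832] [ 0.2927  0.1428 -0.3267]
cover [282. 216. 310. 247.] 0.65
spare_cover [382. 187. 406. 215.] 0.79
spare_cover [289. 238. 307. 253.] 0.43
```

```bash
python3 -m inch '{"jaw":[4,4,4,4,4],"delta_pos":[[0.15,0,0.15],[0.15,0,0.15],[0.07,0,0.07],[0,0,0],[0,0,0]],"rotation":[[0,0,0],[0,0,0],[0,0,0],[0,0,0],[0,0,0]]}'
```

```text
time_s: 18.55
tool_pos: [0.6662, -0.1107, 0.0776]
tcp_rot: [0.901, -0.206, -0.373, -0.085]
wrist_force: [0.6, 0.3, -1.7]
width: 0.0432
grasp_force: 30.0
```

```bash
python3 -m inch '{"jaw":[4,4,4],"delta_pos":[[0.07,0,0.07],[0,0,0],[0,0,0]],"rotation":[[0,0,0],[0,0,0],[0,0,0]]}'
python3 -m inch '{"jaw":[5,6,7,8,8.76,8.76,8.76],"delta_pos":[[0,0,0],[0,0,0],[0,0,0],[0,0,0],[0,0,0],[0,0,0],[0,0,0]],"rotation":[[0,0,0],[0,0,0],[0,0,0],[0,0,0],[0,0,0],[0,0,0],[0,0,0]]}'
python3 - <<'E'
from kin import *
np.set_printoptions(precision=4,suppress=True)
C=cam("wrist");im=cams.camera("wrist");g=cv2.cvtColor(im,cv2.COLOR_BGR2GRAY)
a=np.linspace(0,6.28,60)
for zz in(.088,):
    pj=proj(C,np.c_[.6752+.022*np.cos(a),-.1150+.022*np.sin(a),np.full(60,zz)]);print("pred",pj.min(0),pj.max(0),pj.mean(0))
c=pj.mean(0).astype(int)
m=(g>200).astype(np.uint8);n,l,s,ce=cv2.connectedComponentsWithStats(m);k=l[c[1],c[0]];print(s[k].tolist(),ce[k])
# plan retreat up, then to carrier view
M=now()[:3,:3]
B=plan(now(),T([.6656,-.1104,.165],M),3)
cams.camera("side")
for lab in("cover","spare_cover","carrier"):
    for d in nets.silhouettes("side",lab)[:3]: print(lab,np.round(d["bbox"]),round(d["score"],2))
E
```

```text
time_s: 18.85
tool_pos: [0.6663, -0.1107, 0.0773]
tcp_rot: [0.901, -0.206, -0.373, -0.085]
wrist_force: [-0.3, 0.5, 3.7]
width: 0.043
grasp_force: 30.0
time_s: 19.55
tool_pos: [0.6662, -0.1107, 0.0766]
tcp_rot: [0.901, -0.206, -0.373, -0.085]
wrist_force: [-0.4, 0.4, 0.2]
width: 0.0866
grasp_force: 0.0
pred [271.0618 257.6216] [363.1606 283.9967] [316.7183 271.4094]
[172, 208, 414, 73, 7212] [350.9889 252.4669]
3 rows [-2.1, 0.0, -2.07] [-0.0, 0.0, 0.0] end [ 0.6656 -0.1104  0.1651] err mm [0.  0.  0.1] minclear 0.08 ikerr 0.0 q [-0.05, 0.9, 0.72, -0.33, -2.12, 1.1]
cover [286. 216. 311. 249.] 0.75
spare_cover [382. 182. 407. 214.] 0.84
spare_cover [369. 229. 390. 251.] 0.55
spare_cover [290. 249. 302. 251.] 0.44
carrier [252. 280. 269. 302.] 0.41
carrier [288. 183. 293. 199.] 0.28
```

Contact came at the expected height, so the cover is seated. I retreat and look at the carrier.

```bash
python3 -m inch '{"jaw":[8.76,8.76,8.76,8.76],"delta_pos":[[-2.1,0,-2.07],[-2.1,0,-2.07],[-2.1,0,-2.07],[0,0,0]],"rotation":[[0,0,0],[0,0,0],[0,0,0],[0,0,0]]}'
python3 - <<'E'
from kin import *
np.set_printoptions(precision=4,suppress=True)
A=now();C=cam("wrist");H=np.linalg.inv(A)@T(C[1],C[2])
for p,yaw,lean in(((.60,-.41,.17),-.45,45),((.61,-.36,.17),-.3,45)):
    B=T(p,tool(yaw,np.radians(lean)));G=B@H;CC=(C[0],G[:3,3],G[:3,:3])
    print(proj(CC,[[.5725,-.4145,.006],[.5725,-.4145,.046],[.6752,-.115,.088],[.6682,-.2629,.0736]]).round().tolist())
    plan(A,B,8)
E
```

```text
time_s: 20.2
tool_pos: [0.6673, -0.1111, 0.1703]
tcp_rot: [0.902, -0.206, -0.369, -0.085]
wrist_force: [0.0, -0.9, 0.8]
width: 0.0874
grasp_force: 0.0
[[336.0, 73.0], [337.0, 109.0], [-57.0, 183.0], [73.0, 119.0]]
8 rows [0.62, 3.73, -0.61] [-0.002, -0.012, 0.002] end [ 0.6002 -0.4101  0.1698] err mm [ 0.2 -0.1 -0.2] minclear 0.085 ikerr 0.0 q [-0.37, 1.03, 0.9, -0.08, -2.23, 1.46]
[[394.0, 69.0], [400.0, 107.0], [-64.0, 143.0], [130.0, 84.0]]
8 rows [0.36, 3.16, -0.35] [-0.153, -0.012, -0.15] end [ 0.6098 -0.3603  0.1697] err mm [-0.2 -0.3 -0.3] minclear 0.081 ikerr 0.0 q [-0.27, 0.98, 0.77, -0.02, -2.15, 1.54]
```

```bash
python3 -m inch '{"jaw":[8.76,8.76,8.76,8.76,8.76,8.76,8.76,8.76,8.76],"delta_pos":[[0.62,3.73,-0.61],[0.62,3.73,-0.61],[0.62,3.73,-0.61],[0.62,3.73,-0.61],[0.62,3.73,-0.61],[0.62,3.73,-0.61],[0.62,3.73,-0.61],[0.62,3.73,-0.61],[0,0,0]],"rotation":[[0,0,0],[0,0,0],[0,0,0],[0,0,0],[0,0,0],[0,0,0],[0,0,0],[0,0,0],[0,0,0]]}'
cat > fin.py <<'E'
from kin import *
np.set_printoptions(precision=4,suppress=True)
def boxpts(x,y,yaw,lx,ly,z0,z1):
    P=np.array([[sx*lx/2,sy*ly/2,z] for sx in(-1,1) for sy in(-1,1) for z in(z0,z1)]);P[:,:2]=P[:,:2]@Rz(yaw)[:2,:2].T;return P+[x,y,0]
def look():
    log();C=cam("wrist");im=cams.camera("wrist");b,g,r=[im[...,i].astype(int) for i in range(3)]
    m=((b>r+50)&(b>g+30)).astype(np.uint8);u=proj(C,[.5725,-.4145,.03])[0]
    n,l,s,ce=cv2.connectedComponentsWithStats(m);k=1+np.argmin([np.linalg.norm(ce[i]-u)+(1e4 if s[i,4]<60 else 0) for i in range(1,n)]);m=(l==k).astype(np.uint8);print("blue",s[k].tolist(),ce[k])
    SS=8;x0,y0=s[k,0]-12,s[k,1]-12;w,h=s[k,2]+24,s[k,3]+24;mm=cv2.resize(m[y0:y0+h,x0:x0+w],None,fx=SS,fy=SS,interpolation=cv2.INTER_LINEAR)>0
    mm=cv2.resize(m[y0:y0+h,x0:x0+w].astype(np.float32),None,fx=SS,fy=SS)>.5
    def cost(v):
        c=np.zeros(mm.shape,np.uint8);hp=cv2.convexHull(((proj(C,boxpts(v[0],v[1],v[2],.024,.010,.012,.046))-[x0,y0]+.5)*SS).astype(np.int32));cv2.fillConvexPoly(c,hp,1)
        return -(mm&(c>0)).sum()/(mm|(c>0)).sum()
    from scipy.optimize import minimize
    best=[]
    for y in np.arange(-90,90,15):
        s_=minimize(cost,[.5725,-.4145,np.radians(y)],method="Nelder-Mead",options=dict(initial_simplex=np.array([.5725,-.4145,np.radians(y)])+np.array([[0,0,0],[.006,0,0],[0,.006,0],[0,0,.25]]),maxiter=300));best.append((s_.fun,s_.x))
    best.sort(key=lambda t:t[0])
    for f,x in best[:4]: print(round(f,3),x[:2].round(4),np.degrees(x[2]).round(1))
    return im
if __name__=="__main__":
    im=look();cv2.imwrite("pics/w5.png",im)
E
python3 fin.py
```

```text
time_s: 21.1
tool_pos: [0.5954, -0.4145, 0.163]
tcp_rot: [0.9, -0.209, -0.374, -0.086]
wrist_force: [0.1, 0.2, -0.0]
width: 0.0878
grasp_force: 0.0
21.1 q [-0.373, 1.029, 0.887, -0.073, -2.213, 1.467] p [0.5954, -0.4145, 0.163]
[[0.633, -0.44, -0.636], [-0.312, -0.898, 0.311], [-0.708, 0.001, -0.706]] [ 0.1  0.2 -0. ] 0.0878 0.0
blue [325, 73, 21, 54, 756] [335.9537  99.4127]
-0.767 [ 0.5675 -0.417 ] 144.9
-0.767 [ 0.5678 -0.417 ] -35.4
-0.767 [ 0.5679 -0.4171] -35.6
-0.767 [ 0.568  -0.4172] -35.3
```

```bash
python3 - <<'E'
from fin import *
im=cv2.imread("pics/w5.png");C=cam("wrist")
pj=proj(C,boxpts(.5678,-.417,np.radians(-35.4),.024,.010,.012,.046));print(pj.min(0),pj.max(0),cv2.contourArea(cv2.convexHull(pj.astype(np.float32))))
u=cv2.resize(im[50:150,280:390],(770,595),interpolation=cv2.INTER_NEAREST)
cv2.imwrite("pics/w5c.png",u)
print(im[70:130:3,336].tolist())
E
```

```text
[328.2326  71.7871] [349.2919 128.2905] 960.4877986769425
[[23, 21, 23], [81, 41, 23], [104, 52, 25], [103, 52, 24], [103, 52, 24], [103, 52, 25], [104, 53, 24], [104, 52, 24], [104, 53, 26], [104, 52, 25], [104, 52, 25], [116, 57, 26], [185, 93, 46], [206, 105, 52], [208, 104, 52], [208, 105, 53], [207, 104, 50], [206, 102, 49], [196, 128, 108], [200, 196, 205]]
```

View pics/w5c.png

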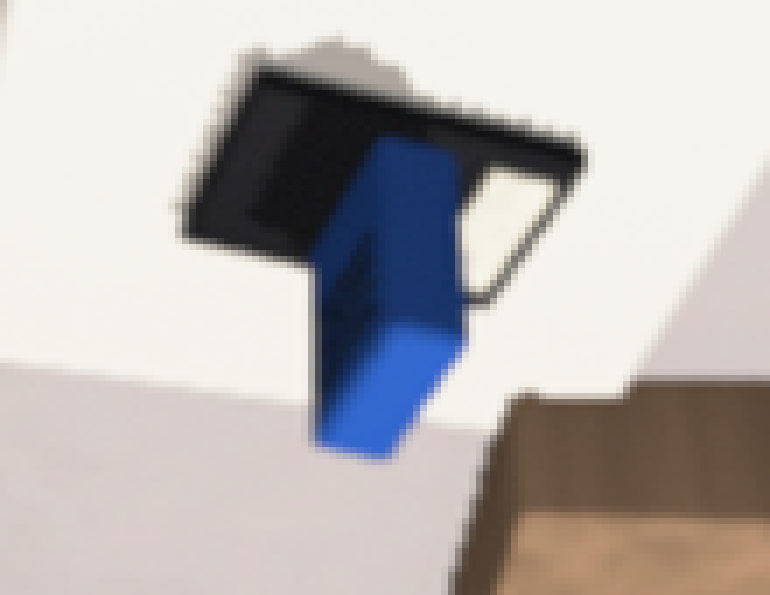

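The view shows the fin's bright top face (corners 318,445; 388,460; 465,345; 395,325) with its shaded sides. The black plate is around it, and the fin runs nearly along the tool heading. I fit the corners.

```bash
python3 - <<'E'
from fin import *
C=cam("wrist")
px=np.array([[395,325],[465,345],[318,445],[388,460],[188,237],[490,302],[260,70],[588,150]])/[7,5.95]+[280,50]-.5
L=np.array([[12,5,46],[12,-5,46],[-12,5,46],[-12,-5,46],[-14,20,12],[-14,-20,12],[14,20,6],[14,-20,6]])/1000
def f(v):
    P=L.copy();P[:,:2]=P[:,:2]@Rz(v[2])[:2,:2].T+v[:2];return (proj(C,P)-px).ravel()
s=least_squares(f,[.57,-.415,-.6],loss="soft_l1");print(s.x,np.degrees(s.x[2]),s.fun.reshape(-1,2).round(1).tolist());x,y,h=s.x
np.save("car.npy",s.x)
D=np.radians
u=np.array([np.cos(h),np.sin(h)])
for lean in(40,45):
    # grip: choose axis point: fin centre at height ~ 30 above underside; TCP lower
    for w,zt in((.006,.030),(.008,.028)):
        p=np.array([x-w*u[0],y-w*u[1],zt]);print("lean",lean,"w",w,"tcp",p,"lowest corner z",zt-.0095*np.sin(D(lean)))
M=tool(h,D(42))
B=plan(now(),T([x-.006*u[0],y-.006*u[1],.10],M),5)
B=plan(B,T([x-.006*u[0],y-.006*u[1],.031],M),4)
# final pose at reader
F=face([.6682,-.2629,2.6821,.2262])
G=np.linalg.inv(T([x,y,.006],Rz(h)))@T([x-.006*u[0],y-.006*u[1],.031],M)
for k,(dx,dz) in enumerate(((0,.05),(0,.0))):
    Cc=F@T([dx,0,dz],Rz(np.pi))@G;print(Cc[:3,3],Cc[:3,:3].round(2).tolist())
    q,e=ik(Cc[:3,3],Cc[:3,:3],GQ[0]);print(q.round(2),e,clear(q))
E
```

```text
[ 0.5695 -0.415  -0.7993] -45.796973069595225 [[-0.4, -0.2], [2.3, -0.2], [-1.5, 0.8], [0.4, 1.2], [-1.5, 0.8], [0.1, 2.1], [-0.0, -3.6], [0.7, -2.5]]
lean 40 w 0.006 tcp [ 0.5653 -0.4107  0.03  ] lowest corner z 0.023893517707977877
lean 40 w 0.008 tcp [ 0.5639 -0.4093  0.028 ] lowest corner z 0.02189351770797788
lean 45 w 0.006 tcp [ 0.5653 -0.4107  0.03  ] lowest corner z 0.023282485578727797
lean 45 w 0.008 tcp [ 0.5639 -0.4093  0.028 ] lowest corner z 0.0212824855787278
5 rows [0.49, 0.32, 1.28] [0.545, 0.122, 0.573] end [ 0.5656 -0.4108  0.1   ] err mm [ 0.3 -0.1 -0. ] minclear 0.103 ikerr 0.0 q [-0.48, 0.96, 0.71, -0.24, -2.01, 1.22]
4 rows [1.15, 0.0, 1.29] [0.0, -0.0, -0.0] end [ 0.5654 -0.4105  0.0309] err mm [ 0.1  0.2 -0.1] minclear 0.108 ikerr 0.0 q [-0.48, 1.02, 0.66, -0.23, -1.91, 1.25]
[ 0.678  -0.2678  0.148 ] [[0.51, -0.44, -0.73], [-0.25, -0.9, 0.36], [-0.82, 0.0, -0.57]]
[-0.22  1.19  1.19 -0.32 -2.5   1.17] 2.0354763208274562e-08 [0.2301 0.2379 0.2933 0.3187 0.3026 0.6835 0.5237]
[ 0.668  -0.2628  0.0993] [[0.51, -0.44, -0.73], [-0.25, -0.9, 0.36], [-0.82, 0.0, -0.57]]
[-0.22  1.18  1.06 -0.28 -2.37  1.23] 3.3596458948181862e-12 [0.2318 0.235  0.2899 0.3171 0.3012 0.673  0.5135]
```

Those residuals come from the arm still settling when the picture was taken. I retake it and rectify the bright fin-top face onto its known height plane.

```bash
cat > top.py <<'E'
from fin import *
def top(zt=.046,Cf=None):
    cams.camera("wrist");C=cam("wrist");im=cams.camera("wrist").astype(int)
    m=((im[...,0]>150)&(im[...,0]>im[...,2]+80)).astype(np.uint8)
    n,l,s,ce=cv2.connectedComponentsWithStats(m);u=proj(C,[.57,-.415,zt])[0]
    k=1+np.argmin([np.linalg.norm(ce[i]-u)+(1e4 if s[i,4]<40 else 0) for i in range(1,n)])
    ys,xs=np.nonzero(l==k)
    # rectify pixel corners
    P=np.array([plane(C,(a+da,b+db),zt)[:2] for a,b in zip(xs,ys) for da in(-.5,.5) for db in(-.5,.5)])*1000
    (cx,cy),(w,h),a=cv2.minAreaRect(P.astype(np.float32))
    ctr=np.array([plane(C,(a_,b_),zt)[:2] for a_,b_ in zip(xs,ys)]);print("pix",s[k].tolist(),"mean",ctr.mean(0),"rect",cx,cy,w,h,"ang",a, "long axis",a if w>h else a+90)
    d=ctr-ctr.mean(0);U=np.linalg.eigh(d.T@d);v=U[1][:,1];print("pca",np.degrees(np.arctan2(v[1],v[0])),np.sqrt(U[0]/len(d)*12)*1000)
if __name__=="__main__":
    top();print(now()[:3,3])
E
python3 top.py
python3 - <<'E'
from fin import *
C=cam("wrist")
px=np.array([[395,325],[465,345],[318,445],[388,460],[188,237],[490,302],[260,70],[588,150]])/[7,5.95]+[280,50]-.5
E
```

```text
pix [331, 105, 21, 21, 239] mean [ 0.5697 -0.4176] rect 569.3424072265625 -417.4903564453125 9.813848495483398 24.017759323120117 ang 43.913272857666016 long axis 133.91327285766602
pca 134.4208598955205 [ 8.4133 22.514 ]
[ 0.5983 -0.4095  0.1639]
```

```bash
python3 - <<'E'
from fin import *
C=cam("wrist")
print("box corners",[plane(C,(280+a/7,50+b/5.95),0) for a,b in((515,395),(770,380),(455,595))])
x,y,h=.5695,-.4175,np.radians(-45.8);u=np.array([np.cos(h),np.sin(h)]);w=.009
np.save("car.npy",[x,y,h])
M=tool(h,np.radians(42));p=[x-w*u[0],y-w*u[1]]
print("tcp",p)
B=plan(now(),T(p+[.10],M),6)
plan(B,T(p+[.025],M),4)
print("finger tips at", [ (np.array(p)+s*.036*np.array([np.sin(h),-np.cos(h)])) for s in(1,-1)])
E
```

```text
box corners [array([ 0.5159, -0.4093,  0.    ]), array([ 0.5042, -0.4414,  0.    ]), array([ 0.4702, -0.3828, -0.    ])]
tcp [np.float64(0.5632255140743089), np.float64(-0.41104780453114564)]
6 rows [0.4, 0.35, 1.1] [0.458, 0.1, 0.483] end [ 0.5631 -0.4111  0.0997] err mm [-0.1 -0.  -0.3] minclear 0.101 ikerr 0.0 q [-0.48, 0.96, 0.7, -0.24, -2.0, 1.23]
4 rows [1.25, -0.0, 1.39] [-0.0, -0.001, 0.0] end [ 0.5631 -0.411   0.0249] err mm [-0.1 -0.  -0.1] minclear 0.107 ikerr 0.0 q [-0.48, 1.02, 0.65, -0.23, -1.9, 1.25]
finger tips at [array([ 0.5374, -0.4361]), array([ 0.589 , -0.3859])]
```

```bash
python3 -m inch '{"jaw":[3,3,3,3,3,3,3,3,3],"delta_pos":[[0.4,0.35,1.1],[0.4,0.35,1.1],[0.4,0.35,1.1],[0.4,0.35,1.1],[0.4,0.35,1.1],[0.4,0.35,1.1],[0,0,0],[0,0,0],[0,0,0]],"rotation":[[0.458,0.1,0.483],[0.458,0.1,0.483],[0.458,0.1,0.483],[0.458,0.1,0.483],[0.458,0.1,0.483],[0.458,0.1,0.483],[0,0,0],[0,0,0],[0,0,0]]}'
python3 - <<'E'
from top import *
log();top()
x,y,h=np.load("car.npy");u=np.array([np.cos(h),np.sin(h)]);w=.009
plan(now(),T([x-w*u[0],y-w*u[1],.025],tool(h,np.radians(42))),4)
E
```

```text
time_s: 22.15
tool_pos: [0.5644, -0.4102, 0.101]
tcp_rot: [0.861, -0.362, -0.33, -0.139]
wrist_force: [0.6, 0.5, 1.1]
width: 0.0306
grasp_force: 0.0
22.15 q [-0.475, 0.959, 0.699, -0.235, -2.006, 1.228] p [0.5644, -0.4102, 0.101]
[[0.521, -0.714, -0.467], [-0.531, -0.7, 0.477], [-0.668, -0.0, -0.744]] [0.6 0.5 1.1] 0.0306 0.0
pix [313, 167, 15, 7, 84] mean [ 0.5634 -0.4124] rect 563.9339599609375 -412.4848327636719 9.153997421264648 7.068103313446045 ang 44.443851470947266 long axis 44.443851470947266
pca 57.63688076628135 [6.0143 8.6201]
4 rows [1.26, 0.03, 1.41] [0.006, -0.004, 0.007] end [ 0.5634 -0.4109  0.025 ] err mm [0.1 0.1 0. ] minclear 0.107 ikerr 0.0 q [-0.48, 1.02, 0.65, -0.23, -1.9, 1.25]
```

```bash
python3 -m inch '{"jaw":[3,3,3,3,3,3,2,1,0.5,0.5],"delta_pos":[[1.26,0.03,1.41],[1.26,0.03,1.41],[1.26,0.03,1.41],[1.26,0.03,1.41],[0,0,0],[0,0,0],[0,0,0],[0,0,0],[0,0,0],[0,0,0]],"rotation":[[0,0,0],[0,0,0],[0,0,0],[0,0,0],[0,0,0],[0,0,0],[0,0,0],[0,0,0],[0,0,0],[0,0,0]]}'
python3 - <<'E'
from fin import *
log();A=now()
x,y,h=np.load("car.npy")
d=A[:3,3]-[x,y,.006];t=A[:3,:3][:,1];print(d,"lateral",d@[-np.sin(h),np.cos(h),0],"closing axis heading",np.degrees(np.arctan2(t[1],t[0])))
E
```

```text
time_s: 23.25
tool_pos: [0.5627, -0.412, 0.0257]
tcp_rot: [0.861, -0.363, -0.329, -0.139]
wrist_force: [1.1, -0.9, 3.1]
width: 0.0101
grasp_force: 30.0
23.25 q [-0.478, 1.017, 0.647, -0.224, -1.897, 1.255] p [0.5627, -0.412, 0.0257]
[[0.52, -0.716, -0.466], [-0.533, -0.698, 0.478], [-0.667, -0.0, -0.745]] [ 1.1 -0.9  3.1] 0.0101 30.0
[-0.0068  0.0055  0.0197] lateral -0.0010526473535156585 closing axis heading -135.74701008107556
```

Gripped at 10.1 mm and 30 N. I compute the grasp transform and plan the move to the reader.

```bash
python3 - <<'E'
from fin import *
A=now();t=A[:3,:3][:,1];h=np.arctan2(t[1],t[0])+np.pi/2;x,y,_=np.load("car.npy")
u=np.array([np.cos(h),np.sin(h)]);w=-(A[:2,3]-[x,y])@u;print("w",w,"h",np.degrees(h),A[:3,3])
Car=T(np.r_[A[:2,3]+w*u,.006],Rz(h));G=np.linalg.inv(Car)@A;np.save("G.npy",G)
F=face([.6682,-.2629,2.6821,.2262]);np.save("F.npy",F)
goal=lambda dz:F@T([0,0,dz],Rz(np.pi))@G
B=A.copy();B[2,3]=.125
C=plan(A,B,4)
C=plan(C,goal(.05),9)
C=plan(C,goal(.008),5)
E
```

```text
w 0.008738913854667088 h -45.74701008107556 [ 0.5627 -0.412   0.0257]
4 rows [-1.66, -0.0, -1.85] [0.0, -0.0, 0.0] end [ 0.5626 -0.412   0.1251] err mm [-0.1  0.   0.1] minclear 0.093 ikerr 0.0 q [-0.48, 0.94, 0.72, -0.24, -2.04, 1.22]
9 rows [-0.15, -2.05, -0.16] [-0.323, -0.285, -0.287] end [ 0.6748 -0.2663  0.1437] err mm [ 0.2 -0.2  0.2] minclear 0.109 ikerr 0.0 q [-0.22, 1.18, 1.15, -0.31, -2.47, 1.19]
5 rows [0.56, -0.0, 0.63] [-0.0, -0.001, -0.001] end [ 0.6662 -0.262   0.1026] err mm [ 0.  -0.1  0.1] minclear 0.231 ikerr 0.0 q [-0.22, 1.17, 1.04, -0.28, -2.37, 1.23]
```

```bash
python3 -m inch '{"jaw":[0.5,0.5,0.5,0.5],"delta_pos":[[-1.66,0,-1.85],[-1.66,0,-1.85],[-1.66,0,-1.85],[-1.66,0,-1.85]],"rotation":[[0,0,0],[0,0,0],[0,0,0],[0,0,0]]}'
python3 -m inch '{"jaw":[0.5,0.5,0.5,0.5,0.5,0.5,0.5,0.5,0.5,0.5],"delta_pos":[[-0.15,-2.05,-0.16],[-0.15,-2.05,-0.16],[-0.15,-2.05,-0.16],[-0.15,-2.05,-0.16],[-0.15,-2.05,-0.16],[-0.15,-2.05,-0.16],[-0.15,-2.05,-0.16],[-0.15,-2.05,-0.16],[-0.15,-2.05,-0.16],[0,0,0]],"rotation":[[-0.323,-0.285,-0.287],[-0.323,-0.285,-0.287],[-0.323,-0.285,-0.287],[-0.323,-0.285,-0.287],[-0.323,-0.285,-0.287],[-0.323,-0.285,-0.287],[-0.323,-0.285,-0.287],[-0.323,-0.285,-0.287],[-0.323,-0.285,-0.287],[0,0,0]]}'
python3 - <<'E'
from fin import *
for c in("side","side","wrist"): cams.camera(c)
log();G=np.load("G.npy");F=np.load("F.npy")
goal=lambda dz:F@T([0,0,dz],Rz(np.pi))@G
plan(now(),goal(.008),5)
# check face with this nearer picture: fit markers? report net point; held carrier check
C=cam("wrist");print("pred face px",proj(C,F[:3,3]));print([(d["xy"],d["score"]) for d in nets.spot_point("wrist","reader_face")],[(d["xy"],d["score"]) for d in nets.spot_point("wrist","carrier")],"pred carrier",proj(C,(now()@np.linalg.inv(G))[:3,3]))
cams.camera("side");Cs=cam("side")
print([(d["xy"],d["score"]) for d in nets.spot_point("side","carrier")],proj(Cs,(now()@np.linalg.inv(G))[:3,3]))
print([(np.round(d["bbox"]),d["score"]) for d in nets.silhouettes("side","cover")])
E
```

```text
time_s: 23.65
tool_pos: [0.5624, -0.4117, 0.1253]
tcp_rot: [0.86, -0.363, -0.33, -0.139]
wrist_force: [0.6, -1.2, 0.1]
width: 0.0098
grasp_force: 30.0
time_s: 24.65
tool_pos: [0.6764, -0.2618, 0.1409]
tcp_rot: [0.864, -0.199, -0.45, -0.105]
wrist_force: [0.4, 0.4, -1.7]
width: 0.0095
grasp_force: 30.0
24.8 q [-0.223, 1.176, 1.152, -0.312, -2.467, 1.186] p [0.6746, -0.2661, 0.1425]
[[0.515, -0.444, -0.733], [-0.255, -0.896, 0.363], [-0.818, -0.0, -0.575]] [-1.   0.1  0.2] 0.0099 30.0
5 rows [0.54, -0.0, 0.61] [-0.0, 0.002, -0.001] end [ 0.6662 -0.2619  0.1028] err mm [ 0.1 -0.1  0.3] minclear 0.231 ikerr 0.0 q [-0.22, 1.17, 1.04, -0.28, -2.37, 1.23]
pred face px [[316.6004 144.7683]]
[([320.5, 145.8], 0.8), ([158.7, 101.7], 0.68)] [([316.0, 212.9], 0.92)] pred carrier [[318.9977 216.3958]]
[([268.6, 178.3], 0.64)] [[272.3819 177.4573]]
[(array([282., 217., 310., 246.]), 0.93)]
```

```bash
python3 - <<'E'
from fin import *
F=np.load("F.npy");C=cam("wrist");im=cams.camera("wrist");g=cv2.cvtColor(im,cv2.COLOR_BGR2GRAY)
u=proj(C,F[:3,3])[0];x0,y0=int(u[0]),int(u[1])
L=lambda *p:proj(C,(F@np.r_[np.array(p)/1000,1])[:3])[0].round(1)
print("pred dot",u,"corners",L(-17,-23,3.5),L(-17,23,3.5),L(15,-22,0),L(15,22,0))
m=(g<110).astype(np.uint8);n,l,s,ce=cv2.connectedComponentsWithStats(m)
for i in range(1,n):
    if np.linalg.norm(ce[i]-u)<40 and 3<s[i,4]<2500: print("dark",s[i].tolist(),ce[i])
for r in (y0-22,y0-12,y0): print(r,g[r,x0-75:x0+76:3].tolist())
print("col",g[y0-45:y0+45:2,x0-15].tolist())
E
```

```text
pred dot [314.7242 143.7089] corners [273.6 128.3] [355.7 128.3] [280.8 159.1] [348.7 159.1]
dark [279, 128, 75, 34, 116] [326.4914 154.5431]
dark [307, 139, 14, 10, 115] [313.513  143.8696]
121 [115, 118, 113, 107, 103, 87, 107, 120, 131, 167, 167, 169, 168, 168, 168, 168, 167, 168, 168, 168, 168, 167, 168, 167, 167, 166, 166, 166, 167, 166, 173, 213, 213, 214, 215, 216, 215, 216, 216, 216, 220, 224, 133, 130, 113, 82, 87, 109, 115, 118, 112]
131 [187, 214, 206, 177, 112, 105, 90, 115, 118, 141, 110, 146, 113, 203, 226, 239, 193, 237, 242, 231, 238, 243, 226, 242, 229, 228, 243, 209, 240, 239, 222, 245, 244, 245, 245, 245, 245, 234, 102, 223, 181, 195, 129, 121, 88, 87, 111, 179, 202, 215, 200]
143 [233, 130, 201, 219, 206, 148, 101, 97, 118, 131, 240, 243, 153, 203, 241, 242, 242, 242, 242, 242, 242, 242, 228, 41, 44, 44, 46, 46, 244, 244, 244, 244, 244, 244, 244, 244, 245, 150, 190, 243, 240, 129, 124, 101, 87, 147, 191, 214, 209, 118, 238]
col [80, 80, 79, 79, 79, 75, 97, 123, 125, 128, 129, 153, 175, 171, 162, 169, 216, 242, 242, 242, 242, 242, 242, 242, 242, 242, 242, 242, 242, 241, 239, 141, 112, 121, 121, 120, 119, 88, 50, 163, 207, 206, 206, 205, 206]
```

```bash
python3 - <<'E'
from fin import *
F=np.load("F.npy");F=F@T([0,-.0009,0],np.eye(3));np.save("F.npy",F);G=np.load("G.npy")
log()
goal=lambda dz:F@T([0,0,dz],Rz(np.pi))@G
plan(now(),goal(.006),5)
E
```

```text
25.1 q [-0.225, 1.175, 1.152, -0.312, -2.468, 1.186] p [0.6742, -0.267, 0.1432]
[[0.516, -0.445, -0.732], [-0.256, -0.895, 0.364], [-0.818, -0.0, -0.576]] [ 0.2 -0.5 -0.3] 0.0096 30.0
5 rows [0.58, -0.04, 0.65] [-0.003, 0.001, -0.002] end [ 0.6663 -0.2608  0.1008] err mm [0.2 0.  0.1] minclear 0.231 ikerr 0.0 q [-0.22, 1.17, 1.04, -0.28, -2.36, 1.23]
```

```bash
python3 -m inch '{"jaw":[0.5,0.5,0.5,0.5,0.5,0.5,0.5],"delta_pos":[[0.58,-0.04,0.65],[0.58,-0.04,0.65],[0.58,-0.04,0.65],[0.58,-0.04,0.65],[0.58,-0.04,0.65],[0,0,0],[0,0,0]],"rotation":[[0,0,0],[0,0,0],[0,0,0],[0,0,0],[0,0,0],[0,0,0],[0,0,0]]}'
python3 - <<'E'
from fin import *
G=np.load("G.npy");F=np.load("F.npy")
log();cams.camera("wrist");
E=np.linalg.inv(F)@now()@np.linalg.inv(G);print("carrier in face mm",E[:3,3]*1000,"tilt",np.degrees(np.arccos(E[2,2])),"yaw",np.degrees(np.arctan2(E[1,0],E[0,0])))
goal=lambda dz:F@T([0,0,dz],Rz(np.pi))@G
plan(now(),goal(.0015),3)
# visible geometry check: guide edges near carrier at a few rows
C=cam("wrist");g=cv2.cvtColor(cams.camera("wrist"),cv2.COLOR_BGR2GRAY)
L=lambda *p:proj(C,(F@np.r_[np.array(p)/1000,1])[:3])[0].round(1)
print("ledge line pred",L(-17,-23,3.5),L(-17,23,3.5),"carrier bottom front pred",*[proj(C,(now()@np.linalg.inv(G)@np.r_[np.array(p)/1000,1])[:3])[0].round(1) for p in((14,20,0),(14,-20,0),(14,20,6),(14,-20,6))])
r=int(L(-17,0,3.5)[1]);
for rr in range(r-4,r+22,3): print(rr,g[rr,250:380:3].tolist())
E
```

```text
time_s: 25.8
tool_pos: [0.6665, -0.2598, 0.1001]
tcp_rot: [0.864, -0.202, -0.449, -0.105]
wrist_force: [0.2, 0.4, 0.3]
width: 0.0097
grasp_force: 30.0
25.8 q [-0.217, 1.174, 1.042, -0.283, -2.363, 1.225] p [0.6665, -0.2598, 0.1001]
[[0.515, -0.444, -0.733], [-0.255, -0.896, 0.363], [-0.818, -0.0, -0.575]] [0.2 0.4 0.3] 0.0097 30.0
carrier in face mm [-0.1426 -1.0475  5.885 ] tilt 0.04895509188923355 yaw 179.98499927173194
3 rows [0.09, 0.04, 0.11] [-0.0, 0.003, -0.001] end [ 0.6652 -0.2606  0.0964] err mm [-0.1 -0.1  0.1] minclear 0.231 ikerr 0.0 q [-0.22, 1.17, 1.03, -0.28, -2.35, 1.23]
ledge line pred [272.5 194.4] [366.  194.4] carrier bottom front pred [276.7 201.9] [357.5 201.9] [275.9 212.4] [358.3 212.5]
190 [118, 116, 111, 127, 111, 194, 192, 193, 194, 194, 194, 194, 194, 194, 194, 194, 195, 194, 194, 194, 194, 194, 194, 195, 194, 194, 193, 194, 194, 193, 194, 204, 245, 252, 252, 252, 252, 253, 253, 253, 252, 252, 244, 138]
193 [119, 120, 105, 128, 130, 160, 142, 171, 132, 163, 188, 187, 188, 188, 188, 187, 188, 188, 188, 188, 188, 188, 187, 187, 188, 187, 188, 189, 188, 188,
[... 858 characters left out ...]
, 86, 85, 85, 127, 165, 164, 164, 165, 164, 167, 190, 224, 251, 252, 116, 188, 251, 251, 190, 134, 125]
208 [232, 215, 155, 167, 121, 128, 185, 190, 156, 36, 41, 43, 43, 42, 42, 43, 43, 43, 42, 42, 35, 28, 28, 28, 28, 30, 33, 43, 43, 42, 42, 41, 42, 52, 53, 242, 247, 110, 225, 250, 251, 146, 129, 185]
211 [235, 230, 217, 209, 115, 133, 172, 204, 157, 20, 21, 22, 20, 20, 21, 22, 21, 20, 21, 20, 20, 22, 21, 22, 21, 20, 21, 21, 19, 18, 17, 22, 21, 20, 20, 174, 235, 112, 241, 250, 248, 137, 124, 225]
214 [231, 229, 228, 226, 113, 131, 185, 250, 211, 24, 25, 26, 25, 26, 27, 25, 26, 26, 25, 26, 26, 27, 26, 25, 26, 27, 25, 25, 26, 27, 26, 26, 25, 25, 32, 215, 183, 130, 248, 250, 225, 134, 138, 226]
```

```bash
python3 - <<'E'
from fin import *
G=np.load("G.npy");F=np.load("F.npy");C=cam("wrist");im=cams.camera("wrist").astype(int)
CT=now()@np.linalg.inv(G)
P=lambda *p:proj(C,(CT@np.r_[np.array(p)/1000,1])[:3])[0].round(1).tolist()
print("plate bottom",[P(sx*14,sy*20,0) for sx in(1,-1) for sy in(1,-1)],"top",[P(sx*14,sy*20,6) for sx in(1,-1) for sy in(1,-1)])
print("fin top",[P(sx*12,sy*5,40) for sx in(1,-1) for sy in(1,-1)],"fin base",[P(sx*12,sy*5,6) for sx in(1,-1) for sy in(1,-1)])
for r in range(186,290,3):
    s=""
    for c in range(256,376,2):
        b,g,rr=im[r,c]
        s+= "B" if b>rr+40 and b>1.6*g and b>120 else "b" if b>rr+25 else "#" if g<60 else "+" if g<130 else "-" if g<215 else "."
    print(r,s)
E
```

```text
plate bottom [[276.7, 201.7], [357.4, 201.7], [281.5, 227.2], [352.0, 227.3]] top [[275.9, 212.2], [358.2, 212.3], [280.9, 236.9], [352.6, 236.9]]
fin top [[305.9, 282.1], [328.7, 282.1], [307.0, 297.1], [327.0, 297.1]] fin base [[306.9, 214.2], [327.2, 214.2], [307.8, 235.3], [325.8, 235.3]]
186 ++++--------------------------------------------------------
189 ++++-----------------------------------------...............
192 ++-+-----------------------------------------...............
195 +++--+++-++-----------------------------------.......-+--++-
198 +++-------+------------------------------------......-+.....
201 +++-------+--------------------++-------------.......+-....-
204 ++++------++----------------++++++++-----------.....-+-....-
207 --++------++++++++++++++++++++#++##++++++++++++++...-+....--
210 -.-+++----#######################################+..+-....--
213 ..-++--..-#######################################+.-+-....--
216 ...++--...+######################################-.-+....--+
219 ...-++-...+##############bbbbbbbbbb####--------+#--+-....-++
222 ....++----+###########
[... 768 characters left out ...]
#####++++++###bbbbbbbbbbbb###++++++###############
261 ###############+++++####bbbbbbbbbbbb###++++++###############
264 ###############+++++####bbbbbbbbbbbb###++++++###############
267 ###############+++++####bbbbbbbbbbbb####+++++###############
270 #############+++++++####bbbbbbbbbbbb####++++++##############
273 #############+++++++####bbbbbbbbbbbb####+++++++#############
276 #############++++++#####bbbbbbbbbbbb####+++++++#############
279 #############++++++#####bbbbbbbbbbbb####+++++++#############
282 #############++#############################+++#############
285 ############+++##############################++#############
288 ############+++##############################++#############
```

```bash
python3 - <<'E'
from fin import *
ims=[cams.camera("wrist").astype(float) for _ in range(2)];im=np.mean(ims,0);g=im@[.114,.587,.299];b=im[...,0]
np.save("w6.npy",im);log()
for c in(284,292,300,342): print("col",c,"from188",g[188:248,c].round().astype(int).tolist())
print("blue col 310,315,320 from 206",[b[206:224,c].round().astype(int).tolist() for c in(310,315,320)])
for r in(212,218,224,230,234): print("row",r,"L268",g[r,268:286].round().astype(int).tolist(),"R343",g[r,343:366].round().astype(int).tolist(),"fin b298",b[r,298:334].round().astype(int).tolist())
E
```

```text
26.05 q [-0.218, 1.173, 1.042, -0.283, -2.363, 1.225] p [0.6668, -0.26, 0.1007]
[[0.516, -0.444, -0.732], [-0.255, -0.896, 0.363], [-0.818, -0.001, -0.576]] [ 0.7 -0.1 -0.1] 0.0098 30.0
col 284 from188 [193, 194, 192, 190, 191, 192, 192, 192, 192, 192, 192, 192, 192, 192, 192, 191, 180, 165, 140, 95, 42, 18, 19, 20, 23, 23, 25, 26, 25, 26, 24, 26, 27, 25, 24, 25, 24, 25, 26, 26, 25, 26, 33, 37, 36, 37, 36, 34, 74, 150, 208, 226, 211, 164, 120, 110, 112, 109, 92, 65]
col 292 from188 [192, 195, 192, 191, 191, 192, 192, 192, 192, 192, 192, 192, 192, 192, 193, 190, 180, 164, 140, 95, 42, 18, 19, 21, 24, 25, 26, 25, 26, 25, 24, 25, 25, 25, 24, 25, 26, 24, 26, 26, 25, 25, 25, 27, 33, 38, 36, 35, 74, 150, 208, 225, 211, 164, 120, 111, 111, 113, 112, 112]
col 300 from188 [193, 194, 192, 190, 191, 192, 192, 192, 192, 192, 192, 192, 192, 192, 193, 190, 180, 165, 140, 95, 42, 19, 20, 21, 22, 24, 25, 25, 25, 24, 24, 26, 25, 25, 26, 25, 25, 26, 26, 26, 28, 32, 30, 30, 34, 37, 37, 36, 72, 144, 201, 213, 162, 77, 23, 19, 19, 21, 22, 21]
col 342 from188 [190, 193, 193, 193, 192, 191, 192, 191, 192, 
[... 1698 characters left out ...]
 32, 33, 33, 35] R343 [237, 239, 247, 251, 248, 176, 76, 41, 112, 201, 227, 228, 227, 227, 227, 227, 227, 227, 227, 227, 227, 227, 227] fin b298 [32, 34, 32, 32, 28, 29, 56, 93, 108, 113, 115, 117, 117, 116, 116, 117, 117, 116, 116, 117, 117, 116, 116, 116, 114, 110, 100, 70, 42, 34, 33, 35, 34, 34, 86, 148]
row 234 L268 [226, 226, 225, 225, 225, 225, 226, 226, 227, 227, 204, 130, 58, 35, 34, 36, 36, 35] R343 [250, 250, 251, 248, 187, 89, 39, 98, 188, 224, 227, 227, 227, 227, 227, 227, 227, 226, 227, 226, 226, 227, 227] fin b298 [40, 38, 40, 38, 35, 40, 66, 96, 110, 113, 115, 117, 117, 117, 116, 118, 116, 117, 117, 117, 116, 116, 117, 116, 114, 111, 100, 72, 46, 39, 40, 40, 38, 77, 166, 235]
```

```bash
python3 - <<'E'
from fin import *
G=np.load("G.npy");F=np.load("F.npy");C=cam("wrist");im=np.load("w6.npy");g=im@[.114,.587,.299]
CT=now()@np.linalg.inv(G)
def pr(M,p): return proj(C,(M@np.c_[np.atleast_2d(p)/1000,np.ones(len(np.atleast_2d(p)))].T).T[:,:3])
xs=np.linspace(-14,14,60)
def at_row(M,y,z,row):
    q=pr(M,np.c_[xs,np.full(60,y),np.full(60,z)]);o=np.argsort(q[:,1]);return np.interp(row,q[o,1],q[o,0])
def res(v):
    M=CT@T(np.array(v[:3])/1000,R.from_rotvec(np.radians(v[3:])).as_matrix())
    r=[at_row(M,20,6,a)-c for a,c in((218,276),(230,278.3),(234,279.1))]+[at_row(M,-20,6,a)-c for a,c in((218,353.5),(230,351.3),(234,350.7))]
    q=pr(M,[[-14,15,6],[-14,8,6],[12,3,6],[12,-3,6]]);r+=[q[0,1]-236.75,q[1,1]-236.75,q[2,1]-217.1,q[3,1]-217.1]
    zz=np.linspace(6,25,40)
    for y,c in((5,304.4),(-5,324.8)):
        q=pr(M,np.c_[np.full(40,12),np.full(40,y),zz]);r.append(np.interp(224,q[:,1],q[:,0])-c)
    return np.array(r)
print("res0",res(np.zeros(6)).round(1))
reg=np.array([.2,.2,.2,.3,.3,.3])
s=least_squares(lambda v:np.r_[res(v),.15*v],np.zeros(6));print("6dof",s.x.round(2),res(s.x).round(1))
s2=least_squares(lambda v:np.r_[res([v[0],v[1],v[2],0,0,0])],np.zeros(3));print("trans only",s2.x.round(2),s2.fun.round(1))
s3=least_squares(lambda v:res([v[0],v[1],v[2],0,v[3],0]),np.zeros(4));print("+pitch",s3.x.round(2),s3.fun.round(1))
M=CT@T(np.r_[s2.x]/1000,np.eye(3));print("bottom front pred",pr(M,[[14,0,0],[14,0,6]]).round(1).tolist())
M=CT@T(s3.x[:3]/1000,Ry(np.radians(s3.x[3])));print("bottom front pred pitch",pr(M,[[14,0,0],[14,0,6]]).round(1).tolist())
for y,z in((-23,3.5),(-23,0),(-22,0),(23,3.5),(23,0),(22,0)):
    print("F",y,z,[pr(F,[[x,y,z]])[0].round(1).tolist() for x in(-17,-12,-6,0)])
for r in(196,199,202,205,212): print(r,"L262",g[r,262:286].round().astype(int).tolist(),"R354",g[r,354:376].round().astype(int).tolist())
print("col 320 160-200",g[165:200,320].round().astype(int).tolist())
E
```

```text
res0 [ 1.2  1.3  1.3  3.4  2.9  2.6 -0.  -0.  -3.  -3.   2.3  2.6]
6dof [-4.81  1.08 -1.62 -0.69 -2.25  0.1 ] [-0.5  0.1  0.2  0.6  0.  -0.3  0.   0.2 -0.2 -0.1  0.2 -0.3]
trans only [-6.2   1.13 -2.21] [-0.   0.2  0.2  0.  -0.3 -0.5  1.1  1.1 -0.9 -0.9  0.4 -0.1]
+pitch [-5.08  1.13 -1.81 -2.52] [-0.4  0.1  0.2  0.5 -0.2 -0.5  0.1  0.1 -0.1 -0.1  0.4 -0.1]
bottom front pred [[314.8, 204.1], [314.8, 214.3]]
bottom front pred pitch [[314.8, 204.7], [314.8, 215.2]]
F -23 3.5 [[272.5, 194.0], [273.6, 199.3], [274.8, 205.4], [276.0, 211.1]]
F -23 0 [[273.0, 188.1], [274.0, 193.5], [275.2, 199.6], [276.4, 205.4]]
F -22 0 [[275.0, 188.1], [276.0, 193.5], [277.1, 199.6], [278.2, 205.4]]
F 23 3.5 [[365.9, 194.1], [364.6, 199.4], [363.1, 205.4], [361.8, 211.1]]
F 23 0 [[365.3, 188.1], [364.1, 193.5], [362.6, 199.7], [361.3, 205.5]]
F 22 0 [[363.3, 188.1], [362.1, 193.5], [360.7, 199.7], [359.4, 205.5]]
196 L262 [133, 132, 136, 142, 127, 108, 95, 94, 118, 154, 168, 154, 125, 111, 105, 117, 164, 188, 192, 192, 192, 192, 192, 192] R354 [251, 251, 251, 251, 251, 251, 250, 228, 153, 114, 112, 137,
[... 506 characters left out ...]
, 251, 251, 251, 249, 229, 171, 140]
205 L262 [126, 131, 133, 133, 145, 172, 188, 192, 191, 190, 188, 184, 170, 144, 123, 120, 121, 144, 160, 164, 164, 164, 165, 165] R354 [251, 251, 251, 251, 252, 242, 171, 114, 110, 137, 199, 238, 249, 251, 251, 251, 251, 250, 237, 178, 139, 136]
212 L262 [113, 120, 127, 131, 132, 145, 194, 227, 239, 247, 251, 248, 181, 80, 26, 21, 23, 23, 24, 22, 24, 23, 23, 23] R354 [75, 178, 246, 249, 208, 135, 110, 120, 172, 228, 247, 250, 250, 250, 250, 251, 242, 187, 141, 135, 132, 126]
col 320 160-200 [90, 89, 89, 90, 90, 88, 81, 79, 111, 136, 141, 141, 142, 144, 145, 146, 146, 146, 146, 147, 153, 168, 182, 192, 194, 193, 193, 192, 192, 192, 192, 192, 191, 192, 189]
```

The image fit says the carrier sits about 5 mm uphill, 2.4 mm sideways and about 2.5° under-tilted relative to plan. I correct the lateral offset and pitch first and stay uphill. Then I re-measure before letting it down between the guides.

```bash
cat > meas.py <<'E'
from fin import *
def sub(v,lo,hi,t):  # sub-pixel crossing index
    for i in range(lo,hi-1):
        if (v[i]-t)*(v[i+1]-t)<=0 and v[i]!=v[i+1]: return i+(t-v[i])/(v[i+1]-v[i])
    return np.nan
def pr(C,M,p): p=np.atleast_2d(p);return proj(C,(M@np.c_[p/1000,np.ones(len(p))].T).T[:,:3])
xs=np.linspace(-14,14,60)
def at_row(C,M,y,z,row):
    q=pr(C,M,np.c_[xs,np.full(60,y),np.full(60,z)]);o=np.argsort(q[:,1]);return np.interp(row,q[o,1],q[o,0])
E
python3 - <<'E'
from meas import *
G=np.load("G.npy");F=np.load("F.npy");A=now()
CT=A@np.linalg.inv(G)@T(np.array([-5.08,1.13,-1.81])/1000,Ry(np.radians(-2.52)))
G2=np.linalg.inv(CT)@A;np.save("G2.npy",G2)
F2=F@T([-.0015,.0003,0],np.eye(3));np.save("F2.npy",F2)
E=np.linalg.inv(F2)@CT;print("carrier now in F2 mm",E[:3,3]*1000)
goal=lambda x,dz:F2@T([x,0,dz],Rz(np.pi))@G2
B=plan(A,goal(.004,.006),3)
E
```

```text
carrier now in F2 mm [ 6.3619 -2.4941  4.3324]
3 rows [0.04, 0.08, -0.12] [-0.001, -0.167, -0.0] end [ 0.669  -0.2638  0.1017] err mm [0.1 0.1 0. ] minclear 0.23 ikerr 0.0 q [-0.22, 1.22, 1.12, -0.31, -2.44, 1.2]
```

```bash
python3 -m inch '{"jaw":[0.5,0.5,0.5,0.5,0.5],"delta_pos":[[0.04,0.08,-0.12],[0.04,0.08,-0.12],[0.04,0.08,-0.12],[0,0,0],[0,0,0]],"rotation":[[0,-0.167,0],[0,-0.167,0],[0,-0.167,0],[0,0,0],[0,0,0]]}'
python3 - <<'E'
from meas import *
G=np.load("G2.npy");F=np.load("F2.npy");cams.camera("wrist");A=now();C=cam("wrist");im=cams.camera("wrist").astype(float);g=im@[.114,.587,.299];b=im[...,0]
CT=A@np.linalg.inv(G);E=np.linalg.inv(F)@CT;print(A[:3,3],"E",E[:3,3]*1000,"tilt",np.degrees(np.arccos(E[2,2])))
q=pr(C,CT,[[14,20,0],[14,-20,0],[14,0,6],[12,0,6],[-14,10,6]]);print("pred",q.round(1).tolist())
rf=int(q[2,1])
for c in(290,300,340): print("c",c,[round(sub(g[:,c],rf-16,rf+8,100),1),round(sub(g[:,c],int(q[4,1])-6,int(q[4,1])+8,130),1)])
print("finbase",[round(sub(b[:,c],rf-2,rf+12,71),1) for c in(312,316,322)],"pred",q[3,1])
for r in(rf+4,rf+10,rf+16): print("row",r,"L",round(sub(g[r],265,290,130),1),"pred",at_row(C,CT,20,6,r).round(1),"R",round(sub(g[r][::-1],640-368,640-340,130),1),"pred",at_row(C,CT,-20,6,r).round(1), g[r,266:290].round().astype(int).tolist(),g[r,346:370].round().astype(int).tolist())
print("F gaps pred",[pr(C,F,[[x,s*22.5,0]])[0].round(1).tolist() for x in(-12,-6) for s in(-1,1)],"ledge",pr(C,F,[[-17,0,3.5]])[0].round(1))
for r in(rf-16,rf-12): print(r,g[r,266:290].round().astype(int).tolist(),g[r,350:374].round().astype(int).tolist())
print("col 290",g[rf-36:rf+2,290].round().astype(int).tolist(),rf-36)
E
```

```text
time_s: 26.55
tool_pos: [0.6688, -0.2638, 0.1003]
tcp_rot: [0.854, -0.2, -0.468, -0.11]
wrist_force: [-0.4, 0.4, -0.6]
width: 0.0095
grasp_force: 30.0
[ 0.6688 -0.2638  0.1008] E [ 3.9802 -0.022   5.0317] tilt 0.06605154176488212
pred [[275.6, 204.6], [354.0, 204.7], [314.8, 215.2], [314.8, 217.0], [297.4, 236.8]]
c 290 [np.float64(206.9), np.float64(236.7)]
c 300 [np.float64(206.9), np.float64(236.7)]
c 340 [np.float64(206.9), np.float64(241.8)]
finbase [np.float64(217.1), np.float64(217.1), np.float64(217.5)] pred 216.9544334698286
row 219 L 274.8 pred 275.8 R 284.0 pred 353.7 [230, 249, 251, 250, 250, 250, 248, 236, 184, 120, 64, 30, 25, 25, 26, 25, 26, 27, 26, 27, 27, 25, 26, 26] [181, 180, 178, 164, 106, 51, 36, 49, 83, 132, 200, 240, 249, 251, 250, 251, 251, 245, 196, 144, 135, 131, 126, 124]
row 225 L 276.5 pred 277.2 R 286.2 pred 352.3 [175, 190, 222, 229, 230, 234, 238, 245, 241, 212, 163, 99, 43, 23, 25, 27, 27, 26, 25, 26, 26, 26, 26, 27] [207, 228, 228, 152, 66, 41, 85, 142, 174, 223, 241, 242, 233, 230, 233, 232, 219, 187, 175, 191, 206, 212, 223, 228]
row 231 L 278.3 pr
[... 338 characters left out ...]
e [314.8 195.3]
199 [148, 172, 171, 148, 122, 113, 111, 126, 170, 191, 195, 194, 193, 194, 194, 193, 193, 194, 193, 194, 194, 193, 194, 194] [251, 251, 251, 251, 252, 249, 200, 131, 113, 122, 169, 226, 241, 224, 191, 181, 180, 188, 211, 201, 160, 140, 138, 134]
203 [192, 190, 185, 171, 144, 121, 111, 117, 144, 177, 191, 191, 191, 191, 191, 191, 191, 192, 191, 192, 191, 191, 191, 191] [250, 250, 250, 251, 250, 223, 149, 115, 120, 161, 223, 245, 250, 251, 251, 251, 251, 248, 223, 164, 140, 135, 132, 128]
col 290 [144, 145, 147, 147, 149, 150, 150, 150, 150, 153, 165, 182, 191, 195, 194, 193, 194, 193, 194, 194, 194, 194, 194, 194, 191, 178, 164, 141, 96, 42, 18, 20, 20, 23, 27, 26, 25, 25] 179
```

Lateral is now centred (carrier and guides both at column 314.8). I lower it between the guides, still uphill of the ledge.

```bash
python3 - <<'E'
from meas import *
G=np.load("G2.npy");F=np.load("F2.npy")
plan(now(),F@T([.004,0,.001],Rz(np.pi))@G,2)
n=now()[:3,:3].T@F[:3,:3];print("tool-frame cm per mm: normal",n[:,2]/10,"uphill",n[:,0]/10)
E
python3 -m inch '{"jaw":[0.5,0.5,0.5,0.5,0.5],"delta_pos":[[0.1,0,0.11],[0.1,0,0.11],[0.07,0,0.08],[0,0,0],[0,0,0]],"rotation":[[0,0,0],[0,0,0],[0,0,0],[0,0,0],[0,0,0]]}'
python3 - <<'E'
from meas import *
F=np.load("F2.npy");G=np.load("G2.npy")
for i in range(4):
    cams.camera("wrist");f=np.array(ctrl.state()["wrist_force"]);E=np.linalg.inv(F)@now()@np.linalg.inv(G);print((F[:3,:3].T@f).round(1),(E[:3,3]*1000).round(1))
E
```

```text
2 rows [0.15, 0.0, 0.15] [-0.001, 0.005, -0.002] end [ 0.668  -0.2633  0.097 ] err mm [0.1 0.1 0.1] minclear 0.23 ikerr 0.0 q [-0.22, 1.22, 1.11, -0.31, -2.43, 1.21]
tool-frame cm per mm: normal [-0.07   -0.     -0.0714] uphill [-0.0714  0.      0.07  ]
time_s: 27.15
tool_pos: [0.6679, -0.2631, 0.0974]
tcp_rot: [0.854, -0.2, -0.468, -0.11]
wrist_force: [0.2, 0.1, -0.1]
width: 0.0101
grasp_force: 30.0
[-0.4 -0.2 -0.4] [ 4.3 -0.1  1.6]
[ 0.4 -0.1 -0.4] [ 4.3 -0.1  1.5]
[ 0.5 -0.2 -0.9] [ 4.3 -0.1  1.5]
[-0.2  0.1 -1.3] [ 4.3 -0.1  1.5]
```

```bash
cat > rd.py <<'E'
from meas import *
F=np.load("F2.npy");G=np.load("G2.npy");f=[]
for i in range(4):
    cams.camera("wrist");f.append(ctrl.state()["wrist_force"]);tq=ctrl.state()["wrist_torque"]
E=np.linalg.inv(F)@now()@np.linalg.inv(G);print("Fface",(np.mean(f,0)@F[:3,:3]).round(2),"E",(E[:3,3]*1000).round(1),"tq",np.round(tq,2),"t",ctrl.state()["time_s"])
E
python3 -m inch '{"jaw":[0.5,0.5,0.5],"delta_pos":[[0.07,0,0.07],[0,0,0],[0,0,0]],"rotation":[[0,0,0],[0,0,0],[0,0,0]]}' | grep -E "force"; python3 rd.py
python3 -m inch '{"jaw":[0.5,0.5,0.5],"delta_pos":[[0.07,0,0.07],[0,0,0],[0,0,0]],"rotation":[[0,0,0],[0,0,0],[0,0,0]]}' | grep -E "force"; python3 rd.py
```

```text
wrist_force: [-0.3, 0.5, -1.3]
grasp_force: 30.0
Fface [ 0.28  0.04 -0.13] E [ 4.3 -0.1  0.5] tq [-1.34 -2.67 -0.05] t 27.85
wrist_force: [-0.6, 0.0, -0.0]
grasp_force: 30.0
Fface [-0.13  0.08 -0.2 ] E [ 4.3 -0.1 -0.5] tq [-1.29 -2.64 -0.01] t 28.35
```

```bash
python3 -m inch '{"jaw":[0.5,0.5,0.5],"delta_pos":[[0.07,0,0.07],[0,0,0],[0,0,0]],"rotation":[[0,0,0],[0,0,0],[0,0,0]]}' | grep -E "force"; python3 rd.py
python3 -m inch '{"jaw":[0.5,0.5,0.5],"delta_pos":[[0.07,0,0.07],[0,0,0],[0,0,0]],"rotation":[[0,0,0],[0,0,0],[0,0,0]]}' | grep -E "force"; python3 rd.py
```

```text
wrist_force: [0.3, -0.5, -0.2]
grasp_force: 30.0
Fface [-0.24  0.18 -0.64] E [ 4.3 -0.1 -1.5] tq [-1.36 -2.65 -0.01] t 28.85
wrist_force: [0.4, 0.1, 1.7]
grasp_force: 30.0
Fface [-0.49 -0.26  2.06] E [ 4.3 -0.1 -2.3] tq [-1.1  -2.28 -0.05] t 29.35
```

```bash
python3 -m inch '{"jaw":[0.5,0.5,0.5,0.5],"delta_pos":[[-0.06,0,-0.06],[0.14,0,-0.14],[0,0,0],[0,0,0]],"rotation":[[0,0,0],[0,0,0],[0,0,0],[0,0,0]]}' | grep -E "wrist_force"; python3 rd.py
python3 -m inch '{"jaw":[0.5,0.5,0.5],"delta_pos":[[0.07,0,-0.07],[0,0,0],[0,0,0]],"rotation":[[0,0,0],[0,0,0],[0,0,0]]}' | grep -E "wrist_force"; python3 rd.py
python3 -m inch '{"jaw":[0.5,0.5,0.5],"delta_pos":[[0.07,0,-0.07],[0,0,0],[0,0,0]],"rotation":[[0,0,0],[0,0,0],[0,0,0]]}' | grep -E "wrist_force"; python3 rd.py
```

```text
wrist_force: [-3.6, 1.6, 1.3]
Fface [ 5.15 -1.06  0.53] E [ 2.6 -0.1 -1.6] tq [-0.38 -1.03 -0.16] t 29.95
wrist_force: [-9.3, 6.6, 2.6]
Fface [11.37 -0.95 -0.07] E [ 2.5 -0.1 -1.5] tq [ 0.33  0.27 -0.28] t 30.45
wrist_force: [-11.6, 6.0, 4.2]
Fface [13.94 -1.67 -0.14] E [ 1.9 -0.  -1.4] tq [ 0.75  0.99 -0.33] t 30.95
```

The ledge was found by touch: the carrier was 3 mm uphill of it when contact started. I back off to the centred position and take a no-contact baseline. Then I press lightly and judge flushness from the centre of pressure.

```bash
cat > ft.py <<'E'
from meas import *
import sys
F=np.load("F2.npy");G=np.load("G2.npy")
def ft(n=12):
    a=[]
    for i in range(n):
        cams.camera("wrist");s=ctrl.state();a.append(np.r_[s["wrist_force"],s["wrist_torque"]])
    a=np.array(a);return a.mean(0),a.std(0)
m,sd=ft();A=now();E=np.linalg.inv(F)@A@np.linalg.inv(G)
if sys.argv[1]=="base": np.savez("base.npz",m=m)
b=np.load("base.npz")["m"];d=m-b;f=F[:3,:3].T@d[:3];t=F[:3,:3].T@d[3:]
print("sd",sd.round(2),"Fface",f.round(2),"Tface",t.round(3),"E",(E[:3,3]*1000).round(2),"t",ctrl.state()["time_s"])
zt=F[:3,:3].T@A[:3,2]; tcp=(np.linalg.inv(F)@A)[:3,3]
for L in(.2,.25,.3): # CoP x on plane z=0: point r=(x,0,0) relative sensor at tcp-L*zt
    o=tcp-L*zt;# t = (r-o) x f ; y-comp: (rz-oz)fx-(rx-ox)fz
    if abs(f[2])>1.5: print("L",L,"CoPx mm",round(1000*(o[0]+((-o[2])*f[0]-t[1])/f[2]),1),"CoPy",round(1000*(o[1]+(t[0]+(-o[2])*f[1])/f[2]),1))
E
python3 -m inch '{"jaw":[0.5,0.5,0.5,0.5],"delta_pos":[[-0.14,0,0.14],[-0.14,0,0.14],[0,0,0],[0,0,0]],"rotation":[[0,0,0],[0,0,0],[0,0,0],[0,0,0]]}' | grep wrist_f
python3 rd.py
```

```text
wrist_force: [1.0, 0.4, 1.4]
Fface [-1.12 -0.52  0.82] E [ 4.1 -0.2 -1.7] tq [-1.23 -2.62 -0.02] t 31.55
```

```bash
python3 -m inch '{"jaw":[0.5,0.5,0.5],"delta_pos":[[-0.1,0,-0.1],[0,0,0],[0,0,0]],"rotation":[[0,0,0],[0,0,0],[0,0,0]]}' | grep wrist_f
python3 ft.py base
python3 -m inch '{"jaw":[0.5,0.5,0.5,0.5,0.5],"delta_pos":[[0.07,0,0.07],[0.1,0,0.1],[0.07,0,0.07],[0,0,0],[0,0,0]],"rotation":[[0,0,0],[0,0,0],[0,0,0],[0,0,0],[0,0,0]]}' | grep wrist_f
python3 ft.py p
```

```text
wrist_force: [0.3, 0.6, 0.5]
sd [0.62 0.5  0.43 0.02 0.04 0.03] Fface [0. 0. 0.] Tface [0. 0. 0.] E [ 4.27 -0.12 -0.23] t 32.45
wrist_force: [1.5, 0.1, 2.2]
sd [0.44 0.33 0.36 0.04 0.08 0.02] Fface [ 0.3  -0.45  3.43] Tface [-0.124 -0.942 -0.129] E [ 4.29 -0.09 -3.58] t 33.55
L 0.2 CoPx mm 127.8 CoPy -13.7
L 0.25 CoPx mm 89.6 CoPy -9.0
L 0.3 CoPx mm 51.5 CoPy -4.2
```

```bash
sed -i 's/(.2,.25,.3)/(.37,.378,.39)/' ft.py
python3 -m inch '{"jaw":[0.5,0.5,0.5,0.5,0.5],"delta_pos":[[0.07,0,0.07],[0.07,0,0.07],[0.07,0,0.07],[0,0,0],[0,0,0]],"rotation":[[0,0,0],[0,0,0],[0,0,0],[0,0,0],[0,0,0]]}' | grep wrist_f
python3 ft.py p
python3 -m inch '{"jaw":[0.5,0.5,0.5,0.5,0.5],"delta_pos":[[0.07,0,0.07],[0.07,0,0.07],[0,0,0],[0,0,0],[0,0,0]],"rotation":[[0,0,0],[0,0,0],[0,0,0],[0,0,0],[0,0,0]]}' | grep wrist_f
python3 ft.py p
```

```text
wrist_force: [0.7, 0.5, 5.4]
sd [0.3  0.37 0.33 0.01 0.02 0.03] Fface [ 0.67 -0.98  6.53] Tface [-0.265 -1.859 -0.267] E [ 4.38 -0.07 -5.97] t 34.65
L 0.37 CoPx mm 3.7 CoPy 2.6
L 0.378 CoPx mm -2.5 CoPy 3.4
L 0.39 CoPx mm -11.8 CoPy 4.7
wrist_force: [2.6, 1.2, 10.7]
sd [0.48 0.36 0.44 0.03 0.02 0.04] Fface [ 0.38 -1.78 10.84] Tface [-0.512 -2.793 -0.487] E [ 4.42 -0.05 -6.77] t 35.75
L 0.37 CoPx mm -3.5 CoPy -0.3
L 0.378 CoPx mm -9.3 CoPy 0.6
L 0.39 CoPx mm -18.0 CoPy 2.1
```

Plate is on its stop at 10.8 N. To confirm flushness I scan pitch slightly about the carrier's base and find the minimum reaction.

```bash
python3 - <<'E'
from meas import *
A=now();G=np.load("G2.npy");c=(np.linalg.inv(A)@A@np.linalg.inv(G)@np.array([.0049,0,.0018,1]))[:3];print("pivot in tool",c)
for a in(1.5,-1.5):
    print(a,"units",a/5,"shift cm",((c-Ry(np.radians(a))@c)*100).round(3))
E
```

```text
pivot in tool [ 0.0193 -0.0011  0.0089]
1.5 units 0.3 shift cm [-0.023 -0.     0.051]
-1.5 units -0.3 shift cm [ 0.024 -0.    -0.05 ]
```

```bash
sed -i 's/m,sd=ft()/m,sd=ft(8)/' ft.py
python3 -m inch '{"jaw":[0.5,0.5,0.5],"delta_pos":[[-0.023,0,0.051],[0,0,0],[0,0,0]],"rotation":[[0,0.3,0],[0,0,0],[0,0,0]]}' | grep wrist_f; python3 ft.py p
python3 -m inch '{"jaw":[0.5,0.5,0.5],"delta_pos":[[-0.023,0,0.051],[0,0,0],[0,0,0]],"rotation":[[0,0.3,0],[0,0,0],[0,0,0]]}' | grep wrist_f; python3 ft.py p
```

```text
wrist_force: [5.5, -1.6, 11.4]
sd [0.49 0.31 0.51 0.04 0.06 0.03] Fface [-0.87 -2.31 10.05] Tface [-0.496 -2.412 -0.478] E [ 4.22 -0.1  -7.12] t 36.45
L 0.37 CoPx mm 20.5 CoPy 17.2
L 0.378 CoPx mm 15.6 CoPy 18.5
L 0.39 CoPx mm 8.2 CoPy 20.5
wrist_force: [6.8, -0.4, 11.0]
sd [0.51 0.58 0.66 0.05 0.06 0.04] Fface [-2.01 -2.39 11.64] Tface [-0.565 -2.391 -0.494] E [ 3.99 -0.11 -6.93] t 37.15
L 0.37 CoPx mm 19.5 CoPy 12.5
L 0.378 CoPx mm 15.3 CoPy 13.8
L 0.39 CoPx mm 8.9 CoPy 15.6
```

Reaction and centre of pressure both put flush about 1° from the first pose, so I go back 2°.

```bash
python3 -m inch '{"jaw":[0.5,0.5,0.5,0.5],"delta_pos":[[0.032,0,-0.066],[0,0,0],[0,0,0],[0,0,0]],"rotation":[[0,-0.4,0],[0,0,0],[0,0,0],[0,0,0]]}'; python3 ft.py p
python3 - <<'E'
from meas import *
A=now();F=np.load("F2.npy");C=cam("wrist");im=cams.camera("wrist").astype(float);g=im@[.114,.587,.299];b=im[...,0]
# measure plate rows/cols again for lateral centring
for r in range(212,240,4): print(r,g[r,262:286].round().astype(int).tolist(),g[r,346:372].round().astype(int).tolist())
print("c292",g[180:245,292].round().astype(int).tolist())
cams.camera("side");
print([(np.round(d["bbox"]),round(d["score"],2)) for d in nets.silhouettes("side","cover")])
p=proj(cam("side"),coverpts(.6752,-.115,.022));print("pred nested cover bbox",p.min(0),p.max(0))
p=proj(cam("side"),coverpts(.6752,-.115,.0));print("spare",p.min(0),p.max(0))
E
```

```text
time_s: 37.55
tool_pos: [0.6659, -0.2623, 0.089]
tcp_rot: [0.859, -0.201, -0.46, -0.107]
wrist_force: [3.8, -0.6, 9.6]
width: 0.01
grasp_force: 30.0
sd [0.17 0.68 0.73 0.03 0.03 0.02] Fface [-1.3  -1.8  10.32] Tface [-0.455 -2.279 -0.439] E [ 4.16 -0.06 -7.13] t 37.95
L 0.37 CoPx mm 9.8 CoPy 6.5
L 0.378 CoPx mm 5.0 CoPy 7.5
L 0.39 CoPx mm -2.1 CoPy 9.0
212 [190, 190, 192, 193, 193, 193, 191, 193, 193, 193, 192, 192, 192, 192, 192, 192, 192, 192, 192, 192, 192, 192, 191, 192] [188, 188, 188, 188, 187, 192, 216, 233, 238, 239, 239, 239, 239, 239, 238, 238, 238, 238, 238, 238, 238, 238, 239, 239, 238, 238]
216 [161, 169, 179, 180, 180, 170, 164, 162, 162, 157, 153, 150, 150, 147, 146, 146, 147, 147, 148, 148, 147, 148, 148, 149] [147, 147, 150, 169, 199, 210, 214, 217, 221, 225, 225, 225, 225, 226, 227, 226, 229, 238, 244, 247, 240, 234, 234, 235, 243, 249]
220 [126, 125, 147, 170, 175, 161, 133, 117, 113, 112, 109, 101, 95, 81, 50, 28, 25, 25, 26, 25, 26, 26, 24, 25] [192, 191, 188, 170, 108, 49, 36, 44, 66, 77, 72, 80, 103, 112, 116, 134, 188, 233, 244, 228, 207, 189, 182, 187, 204, 1
[... 707 characters left out ...]
, 133, 130]
236 [150, 212, 245, 250, 250, 250, 250, 250, 247, 233, 183, 146, 133, 116, 105, 104, 97, 73, 48, 37, 38, 37, 38, 37] [219, 141, 62, 44, 64, 92, 103, 104, 105, 110, 112, 130, 187, 234, 248, 250, 250, 250, 251, 250, 238, 182, 141, 132, 126, 127]
c292 [91, 91, 91, 91, 90, 91, 90, 90, 90, 91, 91, 91, 91, 90, 82, 76, 101, 131, 143, 145, 145, 146, 148, 148, 149, 150, 150, 149, 150, 153, 165, 181, 192, 195, 197, 194, 149, 72, 25, 25, 26, 26, 26, 26, 26, 27, 27, 26, 27, 26, 30, 35, 39, 39, 39, 37, 38, 59, 106, 132, 130, 120, 115, 114, 114]
[(array([284., 218., 309., 248.]), 0.94)]
pred nested cover bbox [281.4556 218.1404] [308.3066 249.6542]
spare [282.1888 222.7567] [308.6379 253.7278]
```

The carrier is centred between the guides with equal gaps of about 8 px. It is flush, pressed at about 10 N against the stop and gripped at 30 N. The nested cover's outline matches its expected position.

```bash
python3 -c "
from workcell import order,ctrl
print(ctrl.state()['time_s'],order.job_done())"
```

```text
the job is handed in; nothing more can be done
38.1 None
```

I handed the job in at 38.1 s. By my measurements the cover is nested on the spare and released, and the carrier is gripped at 30 N, flush and centred on the reader, holding the plate against its stop at about 10 N; the judging gave no result back.

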